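# Shut and pin the figurine drying cabinet

### The arm

A 7-joint arm with a two-finger parallel gripper is mounted at the origin on a cart in front of the work surface, level with it; the furniture and walls round the work are solid. World frame = base frame: x ahead of the robot, y to its left, z up, the work surface at z = 0. Lengths are in m, angles in rad, forces in N, time in s.
With the tool pointing down it reaches from about 0.4 to 0.85 m from the base axis. Payload 4.5 kg.
Tool frame: the origin (TCP) lies between the finger pads; the fingertips stand r.tip_reach ahead of it and the grasp point (between the pads) lies 3 mm ahead of it (r.tip_reach is the distance from the TCP to the fingertips, in m); z points along the fingers, y is the line along which they close (so a half turn about z gives the same grasp; the last joint's range is limited). The gripper opens to 88 mm and grips with 3 to 60 N. Pads are 18 mm wide; open, the fingers measure 123 mm over their backs; the gripper's body (75 mm by 187 mm) begins 45 mm behind the grasp point.
Start: joints at [-1.106, 0.689, -0.195, 1.565, 0.157, 0.902, -0.215], TCP at [0.261, 0.568, 0.261] pointing down, gripper open.
Joint ranges: [-3.01, 3.01], [-0.46, 2.08], [-1.47, 1.51], [0.13, 2.56], [-1, 4.14], [0.04, 2.09], [-2.66, 2.66]. Speed limits (rad/s): [2.57, 2.57, 3.14, 3.14, 3.14, 3.14, 3.14].

### API

Orientations are given as a unit quaternion [x, y, z, w].
In Python, from plant import r gives the robot as it stands.
- The arm moves only by the tool step_arm, never from a script. Its argument "motion" is a list of rows, each an object with "dp": the shift along the tool's x, y, z in mm, a list of three; "twist": the turn, a rotation vector about the tool's x, y, z in rad, a list of three; "hand": the opening, from -1 (shut) to 1 (fully open). In form: [{"dp": [dx, dy, dz], "twist": [rx, ry, rz], "hand": hand}, ...]. A call has 1 to 5 rows; each row is the pose to reach, as a shift and turn from the pose commanded when the call began, along the tool's axes at that moment; what a row does not reach only later rows make up. A row lasts 1/8 s, in which the tool goes at most 62.5 mm and 10.7 degrees, less where a joint would pass 70% of its speed; a pose out of reach is approached as far as the arm can. A call with a gripper value outside its range is refused whole. The fingers move at their own pace and stop on an object; "force" is the grip in N (left out, the last holds). Time passes only in rows, so rows that repeat a pose let the fingers close. It gives the time, the measured TCP pose, the force, the opening and the grip force at its end, in the units of the state.
- r.get_state(): the state, without advancing time (a new reading comes with each control period).
- r.snapshot(name): name is "side" or "top"; returns a dict with "pixels" (384x512x3 uint8, red, green, blue), "depth" (384x512 float32, m along the optical axis (not along the pixel's ray), 0 where there is no reading), "fx", "fy", "cx", "cy" (pixels), "xyz" and "orientation" of the camera in the world. Camera axes: x right, y down, z forward; pixel columns grow to the right and rows downward; lengths in m; the calibration is good to about 2 mm. A picture is of the moment at which its call begins.
- r.finish_job(): hands the job in; it is judged then, once.
Trained networks look in the newest picture that a camera, given by its name, has taken for a name from the list of things; names that differ only in an ending like _2 or _b are one class to them, and where a whole thing is asked for, a point or a joint stands for the part that bears it (a point fixed in the world has none). Each returns a list of dicts, best first, with "score" (0 to 1); they miss things now and then, are a little off and sometimes report something else, mostly with a low value. They report only what shows in the picture. A call takes as long as a camera call.
- r.search_frame(camera, thing): "at" ([x, y, z] in m, in the coordinates of the camera as it stood for that picture, good to about 4 mm: the middle of the surface that is visible of it).
The state is a dict: "clock": time; "q": joint angles; "qd": joint speeds; "joint_torque": joint torques, N m; "tool_pos": TCP position; "eef_rot": TCP orientation; "contact_force": force on the tool from outside, world axes, zero at the start; "moment": the same for the moment, N m; "opening": opening from 0.0 (shut) to 1.0 (fully open); "finger_force": force on a finger pad.
Only numpy, scipy, OpenCV 4.12 (cv2) and the standard library are available. Lean on these libraries where they do the work, as an engineer would, in place of code of your own. Each camera call takes 0.05 s, during which the arm holds its last target. There are 200 camera calls.

### The job

Push the drying cabinet's blue door shut, firmly but without ramming it, until it clicks home on its spring catch and stays shut when you let go of it. Then take the red-handled lock pin out of its slanted holder and push it down through the steel hasp beside the door until its collar rests on the upper lug, and let go. Leave the bottles and the tin where they stand.

Things in the scene. Friction and masses are not known exactly. Their poses are not given: they have to be found in the camera images.
- cabinet: Grey drying cabinet, fixed, 150 deep (x) x 200 wide (y) x 190 high mm. Origin: centre of its underside, on the table. Front with the door looks to its -x; +y is its left, hinged side. Its roof runs on as a visor to x = -113 mm (26 mm in front of the shut door), underside at 184 mm: push with the tool tilted in under it.
- door (a joint): Door angle, rad: 0 = touching its rubber seal, grows as it swings out. A spring buffer pushes back over the last 16 mm at the free edge; the sprung catch drops in only in the last 1 mm before 0.01 rad, after a push of 8 to 14 N at the pad, and holds the door there. Not caught, it springs back to 0.1 rad or more. Over 50 N on the door is ramming.
- door_hinge (a point): Point on the upright hinge axis, 62 mm above the table; turns with the door. In its frame the door panel runs along -y from 1 to 197 mm, 12 mm thick (6 either side of the axis), 14 to 178 mm above the table; -x is its outer side. A catch nose at y = -165 mm, 150 mm above the table, stands 40 mm from the axis plane on the inner side.
- push_pad (a point): Centre of the outer face of the black rubber push pad (44 x 44 mm) on the door's outer side, near the free edge, 62 mm above the table, 160 mm from the hinge axis. Its -x axis points straight out of the door's outer face.
- tab_hole (a point): Centre of the hole (14 mm, upright) at the upper face of the door's hasp tab, a 30 x 30 x 6 mm steel plate that sticks out beyond the free edge, 134 mm above the table. With the door on its catch it stands between the two lugs, its hole in line with theirs.
- hasp_top (a point): Centre of the mouth of the hole (14 mm, upright) in the upper face of the upper of two steel lugs (30 x 30 x 6 mm) on the cabinet's right side, 143 mm above the table, 35 mm from the cabinet's side wall. The lower lug's upper face is 18 mm further down. Axes as the cabinet's.
- pin_holder: Holder for the lock pin, fixed: black base 90 x 64 mm and an orange block with a hole that leans 30 degrees from upright towards its -x. Origin: on the table, 8 mm in front (-x) of the centre of its base. The mouth of the hole is at x -12, z 72 mm; the block is 44 x 44 mm round it.
- lock_pin: Lock pin: steel shank 10 mm thick, 62 mm long with a tapered end; above it a collar 22 mm wide, 4 mm high; above that a red round handle 18 mm thick, 42 mm long. Origin: centre of the collar's underside; +z runs along the pin to the end of the handle. It starts in the holder, collar on the block, leaning 30 degrees.
- paint_bottle: Tan dropper bottle, 25 mm thick, 87 mm high, loose, stands beside the cabinet. Origin: centre of its underside. Leave alone.
- tin: Grey tin with a yellow top, 54 mm wide, 26 mm high, loose, beside the pin holder. Origin: centre of its underside. Leave alone.
- medium: White bottle, 42 mm thick, 97 mm high, loose, on the left in front of the cabinet. Origin: centre of its underside. Leave alone.

How it is judged:
By the outcome, as a careful person would: the job done as asked, in the order asked, and still so for the second after the job is handed in, with the robot touching nothing.
It also fails if it takes over 64 s, if anything falls off the work surface, if the arm or the gripper's body presses on something with over 40 N, if the wrist force passes 120 N, or if a joint passes its speed limit or range.

## Working session

There is one attempt and no reset: what is moved stays moved. The work goes in short steps, Python scripts to look and compute and a tool call to move; the robot and the scene stay as the last step left them, time stands still between calls to the robot, and variables do not carry over. Pictures are saved under pics/ and viewed, at most 12 in all, crops included, and the job is handed in when it is done.

Besides the shell and the picture viewer there is one more tool, called after "Emit:" in YAML: its name, and indented under it one key for each argument. step_arm: Moves the arm, as the interface text tells. Its arguments: {"type":"object","properties":{"motion":{"type":"array"},"force":{"type":"number"}},"required":["motion"]}

```bash
mkdir -p pics; ls; cat > h.py <<'E'
import numpy as np, cv2
from scipy.spatial.transform import Rotation as R
from plant import r
def cam(n):
    s=r.snapshot(n); s['R']=R.from_quat(s['orientation']).as_matrix(); s['xyz']=np.array(s['xyz']); return s
def cloud(s):
    d=s['depth']; v,u=np.mgrid[:d.shape[0],:d.shape[1]]
    P=np.stack([(u-s['cx'])/s['fx']*d,(v-s['cy'])/s['fy']*d,d],-1)@s['R'].T+s['xyz']
    P[d==0]=np.nan; return P
def proj(s,p):
    c=(np.array(p)-s['xyz'])@s['R']; return c[0]/c[2]*s['fx']+s['cx'],c[1]/c[2]*s['fy']+s['cy']
def find(s,n,t):
    return [(round(o['score'],2),np.round(s['R']@np.array(o['at'])+s['xyz'],4)) for o in r.search_frame(n,t)[:3]]
E
python3 - <<'E'
from h import *
ims=[]
for n in ['side','top']:
    s=cam(n); print(n,s['xyz'],s['R'].round(2).tolist(),s['fx'])
    cv2.imwrite(f'pics/{n}0.png',cv2.cvtColor(s['pixels'],cv2.COLOR_RGB2BGR))
    for t in ['cabinet','door','door_hinge','push_pad','tab_hole','hasp_top','pin_holder','lock_pin','paint_bottle','tin','medium']:
        print(t,[(round(float(a),2),b.tolist(),np.round(proj(s,b)).tolist()) for a,b in find(s,n,t)])
print(r.get_state(), r.tip_reach)
E
```

```text
pics
side [-0.10349914 -1.06746965  0.66596357] [[0.86, -0.19, 0.47], [-0.5, -0.35, 0.79], [0.01, -0.92, -0.39]] 452.0653790435587
cabinet [(0.93, [0.6794, 0.1951, 0.1013], [266.0, 181.0])]
door [(0.68, [0.5321, 0.2024, 0.113], [228.0, 184.0])]
door_hinge [(0.7, [0.5295, 0.1988, 0.1157], [227.0, 184.0])]
push_pad [(0.94, [0.5251, 0.2062, 0.1136], [225.0, 184.0])]
tab_hole [(0.78, [0.5333, 0.2023, 0.1153], [228.0, 184.0]), (0.56, [0.418, 0.4751, 0.0375], [168.0, 185.0])]
hasp_top [(0.73, [0.6801, 0.1985, 0.0993], [266.0, 181.0])]
pin_holder [(0.81, [0.5003, -0.1344, 0.0236], [272.0, 254.0])]
lock_pin [(0.65, [0.4792, -0.1269, 0.0906], [265.0, 234.0])]
paint_bottle [(0.51, [0.7452, 0.0362, 0.0379], [307.0, 210.0]), (0.46, [0.6768, 0.1904, 0.1001], [266.0, 182.0])]
tin [(0.8, [0.5131, -0.2248, 0.0252], [294.0, 267.0])]
medium [(0.53, [0.4199, 0.4714, 0.0377], [169.0, 185.0])]
top [0.40551552 0.1119876  1.43764965] [[-0.01, -0.99, 0.13], [-1.0, 0.01, 0.0], [-0.0, -0.13, -0.99]] 387.0017926425687
cabinet [(0.75, [0.6796, 0.2242, 0.1906], [213.0, 154.0]), (0.25, [0.5139, -0.1033, 0.0482], 
[... 516 characters left out ...]
8910935, -0.1945866 ,  1.56529215,  0.15725516,
        0.9025015 , -0.21510232]), 'qd': array([-1.01827717e-04,  1.50286761e-03, -1.47778884e-03, -6.34671756e-04,
        2.49038379e-05, -6.59540668e-04, -1.34978551e-03]), 'joint_torque': array([ 8.74448542e-04, -5.27502215e+01, -1.26640745e+00, -1.53738284e+01,
       -5.17939136e-02, -4.77228295e-04,  4.72937631e-05]), 'tool_pos': array([0.26097101, 0.56793169, 0.26073862]), 'eef_rot': array([ 2.13738307e-01,  9.76890953e-01,  3.57435880e-05, -1.18214175e-05]), 'contact_force': array([ 0.17468339, -0.52099026, -0.30169137]), 'moment': array([-0.00905791, -0.03196193,  0.02636323]), 'finger_force': 0.0, 'opening': 1.0006377037446392} 0.022
```

View images.

```bash
python3 - <<'E'
import cv2,numpy as np
a=cv2.imread('pics/side0.png');b=cv2.imread('pics/top0.png')
cv2.imwrite('pics/side1.png',cv2.resize(a[110:310,130:380],None,fx=3,fy=3,interpolation=cv2.INTER_CUBIC))
cv2.imwrite('pics/top1.png',cv2.resize(b[80:280,130:380],None,fx=3,fy=3,interpolation=cv2.INTER_CUBIC))
E
```

```text
(no output)
```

View pics/side1.png

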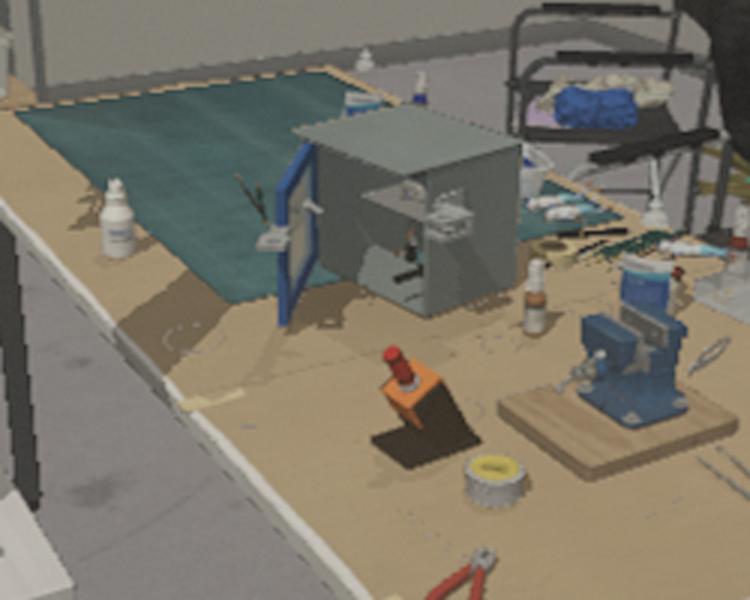

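View pics/top1.png

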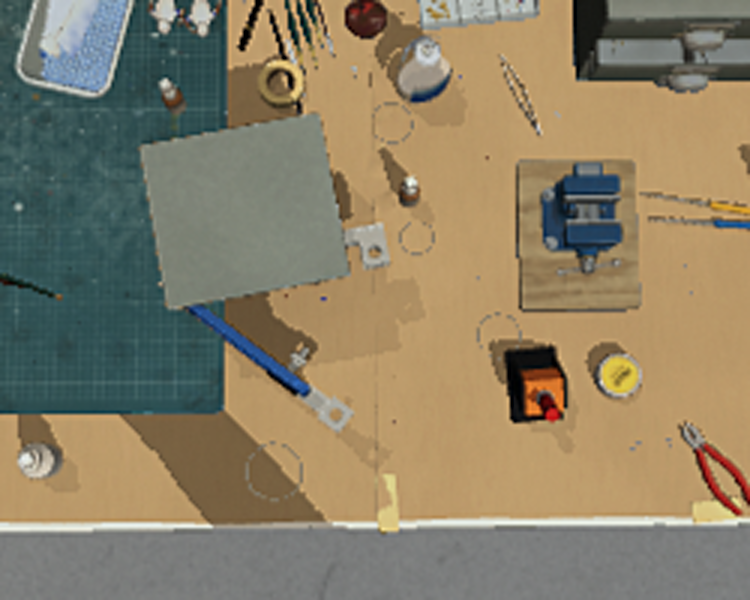

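The side crop shows the door standing open about 50° (blue, ~(298,235)), the hasp lugs at (450,212), the orange holder with the red pin at (400,375), the tin at (495,480) and the paint bottle at (535,300). The top crop shows the roof corners at about (142,147), (320,115), (350,272) and (168,307), the hasp hole at (375,245), the tab hole at (335,412) and the pin at (548,405).

```bash
cat > meas.py <<'E'
from h import *
s=cam('top'); P=cloud(s); Z=P[...,2]; im=s['pixels'].astype(int)
def reg(u0,v0,u1,v1,zl,zh):  # crop px -> mask
    m=np.zeros(Z.shape,bool); m[int(80+v0/3):int(80+v1/3),int(130+u0/3):int(130+u1/3)]=1
    return m&(Z>zl)&(Z<zh)
E
python3 - <<'E'
from meas import *
m=reg(120,90,370,330,.18,.2); q=P[m]
rc=cv2.minAreaRect((q[:,:2]*1000).astype(np.float32)); print('roof',rc,np.nanmedian(q[:,2]),cv2.boxPoints(rc))
def hole(name,m,zn):
    q=P[m]; print(name,m.sum(),q.mean(0),np.median(q[:,2]),q.min(0),q.max(0)); print(cv2.minAreaRect((q[:,:2]*1000).astype(np.float32)))
hole('lug',reg(345,215,395,275,.136,.152),.143)
hole('tab',reg(300,380,360,440,.126,.142),.134)
m=reg(180,295,320,400,.165,.19); q=P[m]; print('doortop',m.sum(),np.median(q[:,2]),cv2.fitLine((q[:,:2]*1000).astype(np.float32),cv2.DIST_L2,0,.01,.01).ravel(), cv2.boxPoints(cv2.minAreaRect((q[:,:2]*1000).astype(np.float32))))
red=(im[...,0]>120)&(im[...,1]<60)&(im[...,2]<70)
m=reg(520,380,580,430,.05,.2)&red; q=P[m]; print('pin',m.sum(),q.mean(0),q.min(0),q.max(0))
m=reg(495,335,575,430,.004,.02); q=P[m]; print('base',np.median(q[:,2]),cv2.minAreaRect((q[:,:2]*1000).astype(np.float32)))
s2=cam('side');P2=cloud(s2);i2=s2['pixels'].astype(int)
w=np.zeros(Z.shape,bool); w[220:250,245:285]=1
m=w&(i2[...,0]>110)&(i2[...,1]<60)&(P2[...,2]>.05); q=P2[m]; print('pin side',m.sum(),q.mean(0),q.min(0),q.max(0))
c=q.mean(0);u,S,vt=np.linalg.svd(q-c);print(vt[0],S)
ex=cv2.resize(s['pixels'][155:230,225:325,::-1],None,fx=8,fy=8,interpolation=cv2.INTER_CUBIC); cv2.imwrite('pics/top2.png',ex)
E
```

```text
roof ((680.8255615234375, 229.04513549804688), (217.90159606933594, 203.90518188476562), 10.453710556030273) 0.1903760728084365 [[555.18475 309.53735]
 [592.1816  109.01661]
 [806.4664  148.55292]
 [769.46954 349.07367]]
lug 132 [0.66572329 0.09334289 0.14335833] 0.14344890182326286 [0.63910507 0.07250554 0.13785697] [0.68874043 0.11997059 0.15042245]
((662.90087890625, 96.39665985107422), (46.854793548583984, 44.639827728271484), 10.157563209533691)
tab 114 [0.47996128 0.14277736 0.13432918] 0.13409057347278897 [0.4542009  0.11494059 0.12774673] [0.50814926 0.1721689  0.14095491]
((482.67059326171875, 145.79302978515625), (61.7021484375, 29.530668258666992), 52.21806335449219)
doortop 202 0.17832767739744537 [  0.6452747    0.76395065 549.3419     229.45639   ] [[490.64444 167.42084]
 [527.50916 138.55215]
 [634.11707 274.68832]
 [597.2523  303.557  ]]
pin 24 [ 0.48124811 -0.10763907  0.09737475] [ 0.46658271 -0.11793456  0.06436827] [ 0.51455621 -0.09040473  0.11609611]
base 0.00724820021080308 ((514.3902587890625, -107.29768371582031), (107.72868347167969, 91.22088623046875), 1.1327778100967407)
pin side 27 [ 0.47656311 -0.12178045  0.09399765] [ 0.46225883 -0.12465178  0.08263965] [ 0.48823221 -0.1177911   0.10872495]
[ 0.65676468  0.03294607 -0.75337554] [0.04791945 0.01809293 0.00999073]
```

View pics/top2.png

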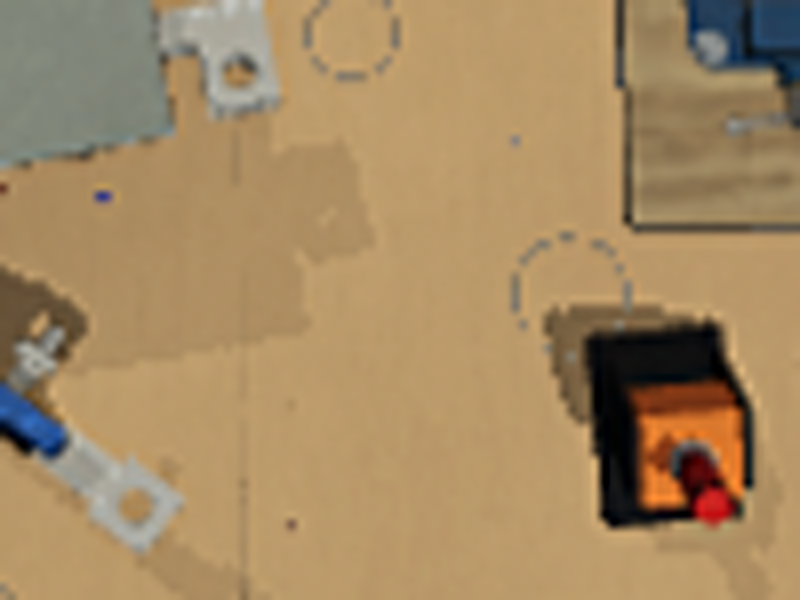

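```bash
cat >> h.py <<'E'
def onz(s,u,v,z):
    d=s['R']@np.array([(u-s['cx'])/s['fx'],(v-s['cy'])/s['fy'],1]); return s['xyz']+d*(z-s['xyz'][2])/d[2]
def loc(s,W,i,t): # W: pixels, image
    return
E
python3 - <<'E'
from h import *
s=cam('top'); im=s['pixels'][...,::-1]
hsv=cv2.cvtColor(im.copy(),cv2.COLOR_BGR2HSV)
P=cloud(s)
# roof by rgb: greyish with z>.17
w=np.zeros(im.shape[:2],np.uint8); w[110:188,170:250]=1
m=((P[...,2]>.184)&(w>0)&(hsv[...,1]<60)).astype(np.uint8)
m=cv2.morphologyEx(m,cv2.MORPH_OPEN,np.ones((7,7)))
c=max(cv2.findContours(m,0,1)[0],key=cv2.contourArea)
rc=cv2.minAreaRect(c); 
B=np.array([onz(s,*p,.190)[:2] for p in cv2.boxPoints(rc)])*1000; print('roof px',rc,'\n',B.round(1), np.linalg.norm(B-np.roll(B,1,0),axis=1))
pc=lambda u,v:(225+u/8-.5,155+v/8-.5)
print('hasp',onz(s,*pc(240,72),.143),'tab',onz(s,*pc(137,505),.134))
print('pintop z.112',onz(s,*pc(713,503),.112),'collar .074',onz(s,*pc(690,462),.074))
# base dark
for nm,z,px in [('base',.008,[(590,335),(718,325),(750,400),(745,515),(608,525)]),('block',.07,[(640,402),(745,395),(640,505),(742,508)])]:
    print(nm,[ (onz(s,*pc(*p),z)[:2]*1000).round(0).tolist() for p in px])
s2=cam('side')
for n,ss in (('top',s),('side',s2)):
    for t in ['tab_hole','hasp_top','push_pad','lock_pin','pin_holder','paint_bottle']: print(n,t,find(ss,n,t))
cv2.imwrite('pics/side2.png',cv2.resize(s2['pixels'][160:270,220:320,::-1],None,fx=5.4,fy=5.4,interpolation=cv2.INTER_CUBIC))
E
```

```text
roof px ((210.9759979248047, 149.86798095703125), (55.36504364013672, 62.07324981689453), 79.69515228271484) 
 [[767.9 349.6]
 [804.  146.6]
 [619.7 115.2]
 [584.9 314.5]] [186.34677558 206.16934115 186.99681481 202.25865679]
hasp [0.65523039 0.08775293 0.143     ] tab [0.47238704 0.13302455 0.134     ]
pintop z.112 [ 0.47207659 -0.11268212  0.112     ] collar .074 [ 0.49208699 -0.10957734  0.074     ]
base [[556.0, -76.0], [560.0, -135.0], [525.0, -149.0], [472.0, -145.0], [468.0, -82.0]]
block [[519.0, -89.0], [522.0, -135.0], [474.0, -88.0], [472.0, -133.0]]
top tab_hole [(0.6, array([0.5242, 0.1894, 0.1493]))]
top hasp_top [(0.67, array([0.6785, 0.2267, 0.1882]))]
top push_pad [(0.8, array([0.5227, 0.1877, 0.1508]))]
top lock_pin [(0.6, array([ 0.484 , -0.1118,  0.1065])), (0.36, array([0.6744, 0.2248, 0.188 ])), (0.27, array([0.5261, 0.1876, 0.1509]))]
top pin_holder [(0.89, array([ 0.5127, -0.1002,  0.0469]))]
top paint_bottle []
side tab_hole [(0.79, array([0.5312, 0.1996, 0.1155])), (0.66, array([0.6747, 0.1892, 0.0988]))]
side hasp_top [(0.65, array([0.6797, 0.1976, 0.1014])), (0.2, array([0.5333, 0.2071, 0.1158]))]
side push_pad [(0.78, array([0.5304, 0.209 , 0.1154]))]
side lock_pin [(0.52, array([ 0.4768, -0.122 ,  0.0905]))]
side pin_holder [(0.81, array([ 0.4963, -0.1367,  0.0274]))]
side paint_bottle [(0.5, array([0.7448, 0.0359, 0.037 ])), (0.34, array([0.6807, 0.1957, 0.0974]))]
```

View pics/side2.png

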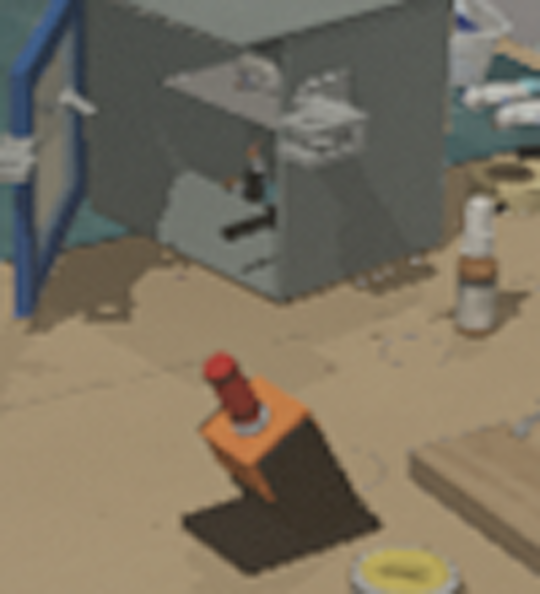

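```bash
cat > pl.py <<'E'
from h import *
def ori(psi,tau):
    p,t=np.radians([psi,tau]); z=np.array([np.sin(t)*np.cos(p),np.sin(t)*np.sin(p),-np.cos(t)]); y=np.array([-np.sin(p),np.cos(p),0])
    return R.from_matrix(np.stack([np.cross(y,z),y,z],1))
def cur():
    s=r.get_state(); return np.array(s['tool_pos'])*1000,R.from_quat(s['eef_rot'])
def door(th,out,ret=False,rad=160,z=62,t=12,H=(615.9,317.1),tau=50):
    a=np.radians(-79.9)-th; n=a-np.pi/2
    tip=np.array([*H,z])+rad*np.array([np.cos(a),np.sin(a),0])+(t+out)*np.array([np.cos(n),np.sin(n),0])
    o=ori(np.degrees(n)+180,tau); return tip-22*o.as_matrix()[:,2],o
def plan(wps,hand,per=5):
    """wps: list of (pos mm, R, nrows)"""
    p,o=cur(); ways=[]
    for q,oq,n in wps:
        rv=(o.inv()*oq).as_rotvec()
        ways+=[(p+(q-p)*k/n,o*R.from_rotvec(rv*k/n)) for k in range(1,n+1)]; p,o=q,oq
    p,o=cur()
    for i in range(0,len(ways),per):
        rows=[]
        for q,oq in ways[i:i+per]:
            d=np.round(o.inv().apply(q-p),1); t=np.round((o.inv()*oq).as_rotvec(),3)
            rows.append('{"dp":%s,"twist":%s,"hand":%s}'%(d.tolist(),t.tolist(),hand))
        print('['+','.join(rows)+']'); p,o=p+o.apply(d),o*R.from_rotvec(t)
E
python3 - <<'E'
from pl import *
p,o=door(.838,60); print(p,door(.838,0)[0],door(0,0)[0])
plan([(np.array([*p[:2],200]),o,10),(p,o,5)],-1)
E
```

```text
[447.4845605  245.46836318  76.14132741] [494.82068629 208.59979669  76.14132741] [615.55282783 154.51963896  76.14132741]
[{"dp":[-30.4, -21.5, 6.1],"twist":[0.01, -0.087, 0.022],"hand":-1},{"dp":[-60.8, -43.0, 12.1],"twist":[0.02, -0.174, 0.043],"hand":-1},{"dp":[-91.2, -64.5, 18.2],"twist":[0.03, -0.261, 0.065],"hand":-1},{"dp":[-121.6, -86.0, 24.3],"twist":[0.04, -0.347, 0.086],"hand":-1},{"dp":[-152.1, -107.6, 30.4],"twist":[0.05, -0.434, 0.108],"hand":-1}]
[{"dp":[-26.9, -17.7, 19.7],"twist":[0.01, -0.087, 0.022],"hand":-1},{"dp":[-53.7, -35.4, 39.4],"twist":[0.021, -0.174, 0.043],"hand":-1},{"dp":[-80.6, -53.1, 59.1],"twist":[0.031, -0.261, 0.065],"hand":-1},{"dp":[-107.5, -70.8, 78.8],"twist":[0.041, -0.348, 0.086],"hand":-1},{"dp":[-134.3, -88.5, 98.5],"twist":[0.051, -0.435, 0.108],"hand":-1}]
[{"dp":[18.9, 0.0, 15.9],"twist":[-0.0, 0.0, -0.0],"hand":-1},{"dp":[37.9, 0.0, 31.9],"twist":[-0.0, 0.0, -0.0],"hand":-1},{"dp":[56.9, 0.0, 47.8],"twist":[-0.0, 0.0, -0.0],"hand":-1},{"dp":[75.9, 0.0, 63.7],"twist":[-0.0, 0.0, -0.0],"hand":-1},{"dp":[94.9, 0.0, 79.6],"twist":[-0.0, 0.0, -0.0],"hand":-1}]
```

Emit:
step_arm:
  motion:
    - {"dp":[-30,-21,6],"twist":[0.01,-0.087,0.022],"hand":-1}
    - {"dp":[-61,-43,12],"twist":[0.02,-0.174,0.043],"hand":-1}
    - {"dp":[-91,-64,18],"twist":[0.03,-0.26,0.065],"hand":-1}
    - {"dp":[-122,-86,24],"twist":[0.04,-0.347,0.086],"hand":-1}
    - {"dp":[-152,-108,30],"twist":[0.05,-0.434,0.108],"hand":-1}

```text
clock: 2.62
tool_pos: [0.3545, 0.4056, 0.2309]
eef_rot: [0.261, 0.941, -0.07, 0.206]
contact_force: [0.1, 0.8, -1.4]
opening: 0.456
finger_force: 0.0
```

Emit:
step_arm:
  motion:
    - {"dp":[-27,-18,20],"twist":[0.01,-0.087,0.022],"hand":-1}
    - {"dp":[-54,-35,39],"twist":[0.02,-0.174,0.043],"hand":-1}
    - {"dp":[-81,-53,59],"twist":[0.03,-0.26,0.065],"hand":-1}
    - {"dp":[-107,-71,79],"twist":[0.04,-0.347,0.086],"hand":-1}
    - {"dp":[-134,-88,98],"twist":[0.05,-0.434,0.108],"hand":-1}

```text
clock: 3.25
tool_pos: [0.4474, 0.246, 0.2006]
eef_rot: [0.294, 0.857, -0.136, 0.4]
contact_force: [1.5, -0.2, -1.0]
opening: 0.006
finger_force: 0.0
```

Emit:
step_arm:
  motion:
    - {"dp":[19,0,16],"twist":[0,0,0],"hand":-1}
    - {"dp":[38,0,32],"twist":[0,0,0],"hand":-1}
    - {"dp":[57,0,48],"twist":[0,0,0],"hand":-1}
    - {"dp":[76,0,64],"twist":[0,0,0],"hand":-1}
    - {"dp":[95,0,80],"twist":[0,0,0],"hand":-1}

```text
clock: 3.88
tool_pos: [0.4472, 0.2468, 0.075]
eef_rot: [0.294, 0.858, -0.136, 0.399]
contact_force: [-0.1, 1.1, -0.2]
opening: 0.003
finger_force: 0.0
```

```bash
python3 - <<'E'
from pl import *
w=[(*door(.838,5),5)]+[(*door(t,0),1) for t in np.linspace(.80,.18,15)]
plan(w,-1)
E
```

```text
[{"dp":[-7.4, -0.2, 8.4],"twist":[0.0, -0.0, 0.0],"hand":-1},{"dp":[-14.8, -0.4, 16.9],"twist":[0.001, -0.001, 0.0],"hand":-1},{"dp":[-22.2, -0.6, 25.3],"twist":[0.001, -0.001, 0.0],"hand":-1},{"dp":[-29.6, -0.8, 33.7],"twist":[0.002, -0.002, 0.0],"hand":-1},{"dp":[-37.0, -1.0, 42.1],"twist":[0.002, -0.002, 0.0],"hand":-1}]
[{"dp":[-7.1, -1.0, 8.5],"twist":[-0.029, -0.0, -0.024],"hand":-1},{"dp":[-11.7, -1.8, 14.0],"twist":[-0.063, -0.0, -0.053],"hand":-1},{"dp":[-16.3, -2.4, 19.5],"twist":[-0.097, -0.0, -0.081],"hand":-1},{"dp":[-20.9, -2.6, 25.0],"twist":[-0.131, -0.0, -0.11],"hand":-1},{"dp":[-25.6, -2.5, 30.5],"twist":[-0.165, -0.0, -0.138],"hand":-1}]
[{"dp":[-4.5, -1.1, 5.5],"twist":[-0.034, -0.0, -0.029],"hand":-1},{"dp":[-9.1, -1.9, 11.0],"twist":[-0.068, -0.0, -0.057],"hand":-1},{"dp":[-13.8, -2.4, 16.5],"twist":[-0.102, -0.0, -0.086],"hand":-1},{"dp":[-18.4, -2.6, 22.0],"twist":[-0.135, -0.0, -0.114],"hand":-1},{"dp":[-23.0, -2.4, 27.5],"twist":[-0.169, -0.0, -0.142],"hand":-1}]
[{"dp":[-4.6, -1.1, 5.4],"twist":[-0.034, -0.0, -0.029],"hand":-1},{"dp":[-9.2, -1.9, 10.9],"twist":[-0.068, -0.0, -0.057],"hand":-1},{"dp":[-13.8, -2.4, 16.4],"twist":[-0.102, -0.0, -0.086],"hand":-1},{"dp":[-18.4, -2.6, 21.9],"twist":[-0.136, -0.0, -0.114],"hand":-1},{"dp":[-23.1, -2.4, 27.4],"twist":[-0.17, -0.0, -0.143],"hand":-1}]
```

Emit:
step_arm:
  motion:
    - {"dp":[-7.5,0,8.5],"twist":[0,0,0],"hand":-1}
    - {"dp":[-15,0,17],"twist":[0,0,0],"hand":-1}
    - {"dp":[-22,-0.5,25],"twist":[0,0,0],"hand":-1}
    - {"dp":[-29.5,-1,34],"twist":[0,0,0],"hand":-1}
    - {"dp":[-37,-1,42],"twist":[0,0,0],"hand":-1}

```text
clock: 4.5
tool_pos: [0.4911, 0.2111, 0.0774]
eef_rot: [0.294, 0.858, -0.136, 0.399]
contact_force: [-0.2, 1.1, -0.7]
opening: 0.005
finger_force: 0.0
```

Emit:
step_arm:
  motion:
    - {"dp":[-7,-1,8.5],"twist":[-0.03,0,-0.025],"hand":-1}
    - {"dp":[-11.5,-2,14],"twist":[-0.063,0,-0.053],"hand":-1}
    - {"dp":[-16,-2.5,19.5],"twist":[-0.097,0,-0.081],"hand":-1}
    - {"dp":[-21,-2.5,25],"twist":[-0.131,0,-0.11],"hand":-1}
    - {"dp":[-25.5,-2.5,30.5],"twist":[-0.165,0,-0.138],"hand":-1}

```text
clock: 5.12
tool_pos: [0.5208, 0.1848, 0.0774]
eef_rot: [0.2, 0.884, -0.092, 0.412]
contact_force: [-1.1, -0.4, -0.3]
opening: 0.004
finger_force: 0.3
```

Emit:
step_arm:
  motion:
    - {"dp":[-4.5,-1,5.5],"twist":[-0.034,0,-0.029],"hand":-1}
    - {"dp":[-9,-2,11],"twist":[-0.068,0,-0.057],"hand":-1}
    - {"dp":[-14,-2.5,16.5],"twist":[-0.102,0,-0.086],"hand":-1}
    - {"dp":[-18.5,-2.5,22],"twist":[-0.135,0,-0.114],"hand":-1}
    - {"dp":[-23,-2.5,27.5],"twist":[-0.17,0,-0.142],"hand":-1}

```text
clock: 5.75
tool_pos: [0.5522, 0.167, 0.0774]
eef_rot: [0.101, 0.901, -0.046, 0.42]
contact_force: [-1.1, 0.4, 0.4]
opening: 0.008
finger_force: 0.3
```

Emit:
step_arm:
  motion:
    - {"dp":[-4.5,-1,5.5],"twist":[-0.034,0,-0.029],"hand":-1}
    - {"dp":[-9,-2,11],"twist":[-0.068,0,-0.057],"hand":-1}
    - {"dp":[-14,-2.5,16.5],"twist":[-0.102,0,-0.086],"hand":-1}
    - {"dp":[-18.5,-2.5,22],"twist":[-0.135,0,-0.114],"hand":-1}
    - {"dp":[-23,-2.5,27.5],"twist":[-0.17,0,-0.142],"hand":-1}

```text
clock: 6.38
tool_pos: [0.5865, 0.1565, 0.0774]
eef_rot: [0.001, 0.906, 0.001, 0.423]
contact_force: [-1.7, -0.2, 0.5]
opening: 0.006
finger_force: 0.3
```

```bash
python3 - <<'E'
from pl import *
p,o=cur(); print(p,r.get_state()['contact_force'],door(.18,0)[0])
s=cam('top'); cv2.imwrite('pics/top3.png',cv2.resize(s['pixels'][130:230,190:320,::-1],None,fx=6,fy=6,interpolation=cv2.INTER_CUBIC))
plan([(*door(t,0),1) for t in np.linspace(.165,.03,10)],-1)
E
```

```text
[586.54678085 156.46186971  77.3853944 ] [-1.68142872 -0.20334465  0.47457951] [586.45174417 157.2084913   76.14132741]
[{"dp":[0.6, 2.0, 2.1],"twist":[-0.009, 0.002, -0.01],"hand":-1},{"dp":[-1.0, 1.6, 3.9],"twist":[-0.021, 0.002, -0.02],"hand":-1},{"dp":[-2.5, 1.3, 5.8],"twist":[-0.032, 0.002, -0.03],"hand":-1},{"dp":[-4.1, 1.0, 7.6],"twist":[-0.044, 0.002, -0.039],"hand":-1},{"dp":[-5.6, 0.7, 9.5],"twist":[-0.055, 0.002, -0.049],"hand":-1}]
[{"dp":[-1.6, -0.4, 1.8],"twist":[-0.012, -0.0, -0.009],"hand":-1},{"dp":[-3.1, -0.8, 3.7],"twist":[-0.023, -0.0, -0.019],"hand":-1},{"dp":[-4.7, -1.1, 5.5],"twist":[-0.035, -0.0, -0.029],"hand":-1},{"dp":[-6.2, -1.4, 7.4],"twist":[-0.046, -0.0, -0.038],"hand":-1},{"dp":[-7.8, -1.7, 9.2],"twist":[-0.058, -0.0, -0.048],"hand":-1}]
```

View pics/top3.png

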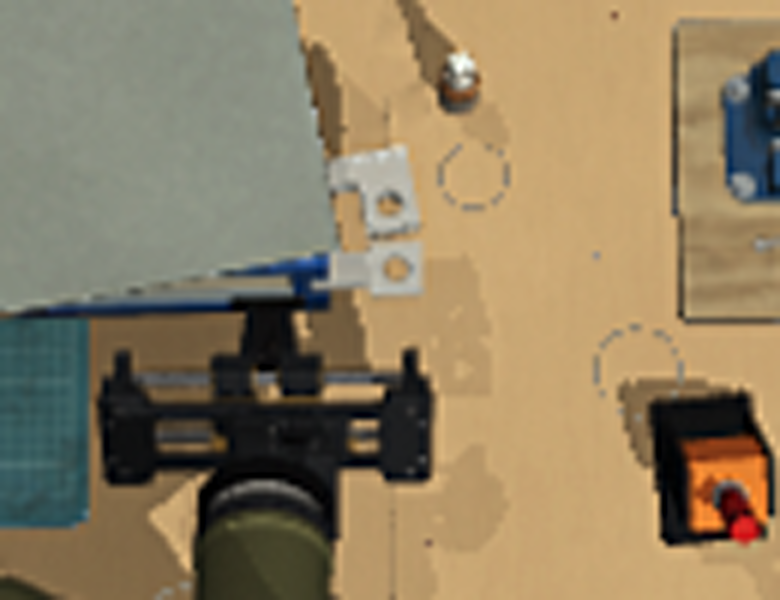

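The door is now nearly shut: the tab hole at (397,268) is about 37 mm short of the lug hole at (390,202), so the angle is about 0.16 rad. I'll go on gently.

Emit:
step_arm:
  motion:
    - {"dp":[-1,0,2],"twist":[-0.009,0,-0.01],"hand":-1}
    - {"dp":[-2.5,0,4],"twist":[-0.021,0,-0.02],"hand":-1}
    - {"dp":[-4,0,6],"twist":[-0.032,0,-0.03],"hand":-1}
    - {"dp":[-5.5,0,7.5],"twist":[-0.044,0,-0.039],"hand":-1}
    - {"dp":[-7,0,9.5],"twist":[-0.055,0,-0.049],"hand":-1}

```text
clock: 7.05
tool_pos: [0.5963, 0.1557, 0.0764]
eef_rot: [-0.032, 0.906, 0.015, 0.421]
contact_force: [-9.4, -0.8, 5.7]
opening: 0.002
finger_force: 5.0
```

Emit:
step_arm:
  motion:
    - {"dp":[-1,0,1.2],"twist":[-0.008,0,-0.006],"hand":-1}
    - {"dp":[-2,0,2.4],"twist":[-0.016,0,-0.012],"hand":-1}
    - {"dp":[-3,0,3.6],"twist":[-0.024,0,-0.018],"hand":-1}
    - {"dp":[-4,0,4.8],"twist":[-0.03,0,-0.024],"hand":-1}
    - {"dp":[-5,0,6],"twist":[-0.036,0,-0.03],"hand":-1}

```text
clock: 7.68
tool_pos: [0.6033, 0.1551, 0.0765]
eef_rot: [-0.053, 0.906, 0.023, 0.42]
contact_force: [-8.1, -3.6, 5.3]
opening: 0.004
finger_force: 4.6
```

```bash
python3 - <<'E'
from pl import *
p,o=cur(); print(p,r.get_state()['contact_force'],o.as_matrix()[:,2]); 
for t in (.06,.04,.02,.01,0): print(t,door(t,0)[0])
E
```

```text
[603.34207416 155.08585496  76.4779603 ] [-8.06799995 -3.64828706  5.27026991] [ 0.75790811  0.08696656 -0.64653856]
0.06 [605.80448273 154.83301366  76.14132741]
0.04 [609.05162514 154.66356909  76.14132741]
0.02 [612.30150681 154.55909693  76.14132741]
0.01 [613.92706867 154.53123957  76.14132741]
0 [615.55282783 154.51963896  76.14132741]
```

Emit:
step_arm:
  motion:
    - {"dp":[-0.7,0,0.8],"twist":[0,0,0],"hand":-1}
    - {"dp":[-1.3,0,1.5],"twist":[0,0,0],"hand":-1}
    - {"dp":[-2,0,2.3],"twist":[0,0,0],"hand":-1}
    - {"dp":[-2.6,0,3],"twist":[0,0,0],"hand":-1}
    - {"dp":[-3.3,0,3.8],"twist":[0,0,0],"hand":-1}

```text
clock: 8.3
tool_pos: [0.6095, 0.1557, 0.0765]
eef_rot: [-0.053, 0.905, 0.023, 0.421]
contact_force: [-4.0, -2.7, 1.8]
opening: 0.008
finger_force: 2.4
```

```bash
cat > tab.py <<'E'
from pl import *
p,o=cur(); print(p,r.get_state()['contact_force'])
s=cam('top'); P=cloud(s)
u,v=proj(s,[.655,.088,.143]); print(u,v)
import sys; cv2.imwrite(sys.argv[1],cv2.resize(s['pixels'][int(v)-22:int(v)+38,int(u)-40:int(u)+20,::-1],None,fx=9,fy=9,interpolation=cv2.INTER_CUBIC))
E
python3 tab.py pics/t4.png
```

```text
[609.51989636 155.65142771  76.54349288] [-3.99640668 -2.72285898  1.81797016]
254.42815301242138 163.567300711409
```

Emit:
step_arm:
  motion:
    - {"dp":[-0.5,0,0.6],"twist":[0,0,0],"hand":-1}
    - {"dp":[-1,0,1.1],"twist":[0,0,0],"hand":-1}
    - {"dp":[-1.3,0,1.5],"twist":[0,0,0],"hand":-1}
    - {"dp":[-1.6,0,1.9],"twist":[0,0,0],"hand":-1}
    - {"dp":[-2,0,2.3],"twist":[0,0,0],"hand":-1}

```text
clock: 8.98
tool_pos: [0.6126, 0.156, 0.0766]
eef_rot: [-0.053, 0.905, 0.023, 0.421]
contact_force: [-6.8, -4.0, 2.4]
opening: 0.004
finger_force: 3.6
```

```bash
python3 tab.py pics/t5.png
```

```text
[612.59147407 156.0448173   76.55750662] [-6.76315233 -4.01047336  2.40679771]
254.42815301242138 163.567300711409
```

View pics/t5.png

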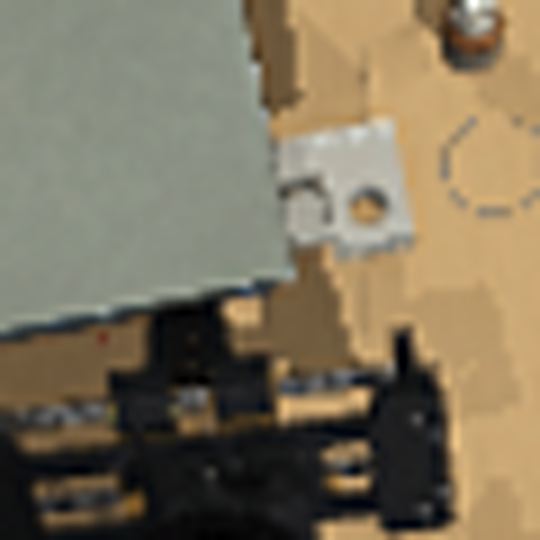

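The tab is now almost entirely under the lug (hole at (370,205)), with only a sliver showing at the lower edge, so there are a few mm to go.

Emit:
step_arm:
  motion:
    - {"dp":[-0.3,0,0.4],"twist":[0,0,0],"hand":-1}
    - {"dp":[-0.6,0,0.7],"twist":[0,0,0],"hand":-1}
    - {"dp":[-0.9,0,1.1],"twist":[0,0,0],"hand":-1}
    - {"dp":[-1.2,0,1.4],"twist":[0,0,0],"hand":-1}
    - {"dp":[-1.5,0,1.8],"twist":[0,0,0],"hand":-1}

```text
clock: 9.65
tool_pos: [0.6138, 0.1561, 0.0764]
eef_rot: [-0.053, 0.906, 0.023, 0.42]
contact_force: [-11.9, -2.7, 6.9]
opening: 0.005
finger_force: 6.1
```

Emit:
step_arm:
  motion:
    - {"dp":[-0.3,0,0.3],"twist":[0,0,0],"hand":-1}
    - {"dp":[-0.6,0,0.7],"twist":[0,0,0],"hand":-1}
    - {"dp":[-0.8,0,0.9],"twist":[0,0,0],"hand":-1}
    - {"dp":[-0.8,0,0.9],"twist":[0,0,0],"hand":-1}

```text
clock: 10.15
tool_pos: [0.6142, 0.1561, 0.0764]
eef_rot: [-0.053, 0.906, 0.023, 0.419]
contact_force: [-14.2, -4.2, 7.9]
opening: 0.006
finger_force: 7.3
```

Emit:
step_arm:
  motion:
    - {"dp":[-0.3,0,0.4],"twist":[0,0,0],"hand":-1}
    - {"dp":[-0.6,0,0.7],"twist":[0,0,0],"hand":-1}
    - {"dp":[-0.8,0,1],"twist":[0,0,0],"hand":-1}
    - {"dp":[-0.8,0,1],"twist":[0,0,0],"hand":-1}

```text
clock: 10.65
tool_pos: [0.6147, 0.1561, 0.0764]
eef_rot: [-0.053, 0.906, 0.023, 0.419]
contact_force: [-17.2, -2.9, 9.5]
opening: 0.005
finger_force: 8.9
```

```bash
python3 tab.py pics/t6.png
```

```text
[614.71220146 156.10133205  76.35313382] [-17.22673257  -2.92391218   9.53647865]
254.42815301242138 163.567300711409
```

Emit:
step_arm:
  motion:
    - {"dp":[1,0,-1.2],"twist":[0,0,0],"hand":-1}
    - {"dp":[2,0,-2.4],"twist":[0,0,0],"hand":-1}
    - {"dp":[3,0,-3.6],"twist":[0,0,0],"hand":-1}
    - {"dp":[4.5,0,-5.4],"twist":[0,0,0],"hand":-1}
    - {"dp":[6,0,-7.2],"twist":[0,0,0],"hand":-1}

```text
clock: 11.32
tool_pos: [0.6098, 0.1578, 0.0772]
eef_rot: [-0.053, 0.904, 0.026, 0.423]
contact_force: [-0.2, -0.3, -0.0]
opening: 0.004
finger_force: 0.1
```

Emit:
step_arm:
  motion:
    - {"dp":[4,0,-5],"twist":[0,0,0],"hand":-1}
    - {"dp":[10,0,-12],"twist":[0,0,0],"hand":-1}
    - {"dp":[17,0,-20],"twist":[0,0,0],"hand":-1}
    - {"dp":[25,0,-30],"twist":[0,0,0],"hand":-1}

```text
clock: 11.82
tool_pos: [0.5701, 0.153, 0.0772]
eef_rot: [-0.053, 0.905, 0.025, 0.422]
contact_force: [0.7, 0.8, -0.2]
opening: 0.005
finger_force: 0.0
```

```bash
python3 tab.py pics/t7.png; python3 -c "
import cv2,numpy as np
cv2.imwrite('pics/t67.png',np.hstack([cv2.resize(cv2.imread('pics/t%d.png'%i),(380,380)) for i in (6,7)]))"
```

```text
[570.103551   152.95660508  77.23791954] [ 0.65953228  0.7539215  -0.20499865]
254.42815301242138 163.567300711409
```

View pics/t67.png

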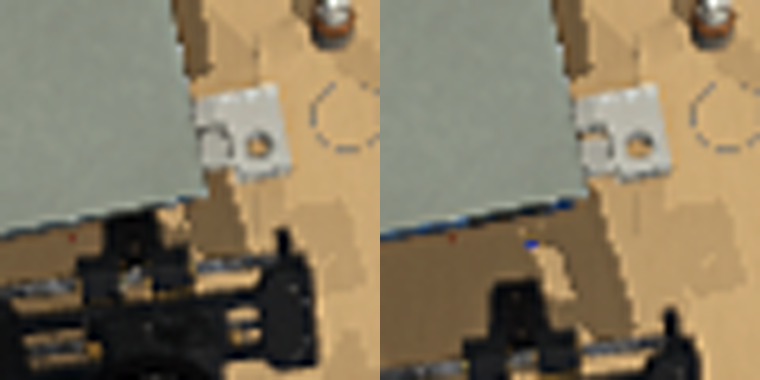

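Left is while pushing at 17 N and right is after letting go. The tab stays under the lug (hole at (638,145)), so the catch holds. Next, the pin.

```bash
python3 - <<'E'
from pl import *
L=[]
for n,(u0,v0,u1,v1) in (('top',(298,200,325,225)),('side',(250,220,285,245))):
    s=cam(n); hsv=cv2.cvtColor(s['pixels'],cv2.COLOR_RGB2HSV).astype(int)
    m=((hsv[...,0]<4)|(hsv[...,0]>172))&(hsv[...,1]>150)&(hsv[...,2]>60)
    w=np.zeros_like(m); w[v0:v1,u0:u1]=1; m&=w; v,u=np.nonzero(m)
    c=np.array([u.mean(),v.mean()]); ev,E=np.linalg.eigh(np.cov(np.stack([u,v]))); 
    print(n,m.sum(),c,'len',np.sqrt(12*ev),E[:,1], u.min(),u.max(),v.min(),v.max())
    ray=s['R']@np.array([(c[0]-s['cx'])/s['fx'],(c[1]-s['cy'])/s['fy'],1]); L.append((s['xyz'],ray/np.linalg.norm(ray),s,c,E[:,1]))
(a,d,*_),(b,e,*_)=L[:2]
k=np.linalg.lstsq(np.stack([d,-e],1),b-a,rcond=None)[0]; A=a+k[0]*d;B=b+k[1]*e; print('mid',A,B)
# axis direction from the two image planes
ns=[]
for o,d,s,c,ax in L:
    c2=c+ax*5; r2=s['R']@np.array([(c2[0]-s['cx'])/s['fx'],(c2[1]-s['cy'])/s['fy'],1]); ns.append(np.cross(d,r2))
x=np.cross(*ns); x/=np.linalg.norm(x); print('axis',x)
C=(A+B)/2
for yaw in (0,3,6):
    ax=np.array([-.5*np.cos(np.radians(yaw)),-.5*np.sin(np.radians(yaw)),.866]); M=C-ax*(C[2]-.072)/.866; print(yaw,M)
    for (o,d,s,c,_),n in zip(L,'ts'): print(n,[np.round(proj(s,M+ax*h),1).tolist() for h in (.004,.025,.046)])
print(cur()[0])
E
```

```text
top 28 [312.89285714 216.21428571] len [4.30835947 7.87763202] [0.43962457 0.89818163] 310 316 212 219
side 27 [261.48148148 229.11111111] len [ 4.23344683 11.6204644 ] [0.68167243 0.7316575 ] 258 266 226 234
mid [ 0.47676523 -0.11253109  0.09873441] [ 0.47692544 -0.11261505  0.09875702]
axis [-0.62918673 -0.14037844  0.76447233]
0 [ 0.49228744 -0.11257307  0.072     ]
t [[311.7, 212.7], [312.6, 215.4], [313.6, 218.2]]
s [[265.4, 235.5], [262.3, 230.5], [259.2, 225.5]]
3 [ 0.49226627 -0.11176489  0.072     ]
t [[311.5, 212.7], [312.6, 215.4], [313.7, 218.2]]
s [[265.3, 235.4], [262.3, 230.5], [259.2, 225.5]]
6 [ 0.49220284 -0.11095893  0.072     ]
t [[311.3, 212.8], [312.5, 215.4], [313.8, 218.2]]
s [[265.2, 235.3], [262.3, 230.5], [259.3, 225.6]]
[569.9788939  152.69184927  76.74807671]
```

```bash
python3 - <<'E'
from pl import *
M=np.array([492.3,-111.6,72]); o=ori(5,30); ax=-o.as_matrix()[:,2]; print(ax)
plan([(np.array([500,80,170.]),ori(5,42),5),(M+ax*93,o,5),(M+ax*93,o,1),(M+ax*33,o,4)],0)
E
```

```text
[-0.49809735 -0.04357787  0.8660254 ]
[{"dp":[-4.2, -12.8, -23.9],"twist":[0.004, 0.028, 0.004],"hand":0},{"dp":[-8.5, -25.6, -47.9],"twist":[0.009, 0.056, 0.008],"hand":0},{"dp":[-12.7, -38.4, -71.8],"twist":[0.013, 0.083, 0.013],"hand":0},{"dp":[-16.9, -51.2, -95.8],"twist":[0.018, 0.111, 0.017],"hand":0},{"dp":[-21.2, -64.0, -119.7],"twist":[0.022, 0.139, 0.021],"hand":0}]
[{"dp":[12.9, -38.0, -6.9],"twist":[-0.0, 0.042, 0.0],"hand":0},{"dp":[25.8, -76.0, -13.8],"twist":[-0.0, 0.084, 0.0],"hand":0},{"dp":[38.7, -114.1, -20.7],"twist":[-0.0, 0.125, 0.0],"hand":0},{"dp":[51.5, -152.1, -27.6],"twist":[-0.0, 0.167, 0.0],"hand":0},{"dp":[64.4, -190.2, -34.5],"twist":[-0.0, 0.209, 0.0],"hand":0}]
[{"dp":[0.0, 0.0, 0.0],"twist":[-0.0, 0.0, 0.0],"hand":0},{"dp":[0.0, 0.0, 15.0],"twist":[-0.0, 0.0, 0.0],"hand":0},{"dp":[0.0, 0.0, 30.0],"twist":[-0.0, 0.0, 0.0],"hand":0},{"dp":[0.0, 0.1, 45.0],"twist":[-0.0, 0.0, 0.0],"hand":0},{"dp":[0.0, 0.1, 60.0],"twist":[-0.0, 0.0, 0.0],"hand":0}]
```

Emit:
step_arm:
  motion:
    - {"dp":[-4,-13,-24],"twist":[0,0.028,0],"hand":-1}
    - {"dp":[-8.5,-25.5,-48],"twist":[0.009,0.056,0.008],"hand":-0.5}
    - {"dp":[-12.5,-38.5,-72],"twist":[0.013,0.083,0.013],"hand":0}
    - {"dp":[-17,-51,-96],"twist":[0.018,0.111,0.017],"hand":0}
    - {"dp":[-21,-64,-120],"twist":[0.022,0.139,0.021],"hand":0}

```text
clock: 12.6
tool_pos: [0.5267, 0.1177, 0.102]
eef_rot: [-0.04, 0.926, 0.019, 0.376]
contact_force: [0.0, 0.5, -1.6]
opening: 0.438
finger_force: 0.0
```

Emit:
step_arm:
  motion:
    - {"dp":[13,-38,-7],"twist":[0,0.042,0],"hand":0}
    - {"dp":[26,-76,-14],"twist":[0,0.084,0],"hand":0}
    - {"dp":[38.5,-114,-20.5],"twist":[0,0.125,0],"hand":0}
    - {"dp":[51.5,-152,-27.5],"twist":[0,0.167,0],"hand":0}
    - {"dp":[64.5,-190,-34.5],"twist":[0,0.209,0],"hand":0}

```text
clock: 13.22
tool_pos: [0.4749, -0.0647, 0.0813]
eef_rot: [-0.048, 0.958, 0.035, 0.28]
contact_force: [26.1, 66.6, -11.5]
opening: 0.232
finger_force: 28.7
```

Emit:
step_arm:
  motion:
    - {"dp":[0,0,0],"twist":[0,0,0],"hand":0}
    - {"dp":[0,0,0],"twist":[0,0,0],"hand":0}

```text
clock: 13.48
tool_pos: [0.4703, -0.0643, 0.0808]
eef_rot: [-0.049, 0.96, 0.033, 0.273]
contact_force: [-72.6, 50.2, 77.7]
opening: 0.329
finger_force: 56.4
```

```bash
python3 - <<'E'
from pl import *
M=np.array([492.3,-111.6,72]); o=ori(5,30); ax=-o.as_matrix()[:,2]; print(cur()[0],M+ax*93,r.get_state()['q'],r.get_state()['opening'])
plan([(M+ax*33,o,4)],0)
s=cam('side'); cv2.imwrite('pics/s8.png',cv2.resize(s['pixels'][170:270,200:330,::-1],None,fx=6,fy=6,interpolation=cv2.INTER_CUBIC))
E
```

```text
[470.30685803 -64.25832012  80.7618902 ] [ 445.97694654 -115.65274204  152.54036255] [ 0.82647001  1.43769608 -1.47361597  2.56050017  2.1421898   1.42342072
 -0.14564216] 0.32907113364395624
[{"dp":[-2.9, -12.1, -4.6],"twist":[0.011, 0.008, 0.001],"hand":0},{"dp":[-5.7, -24.2, -9.2],"twist":[0.022, 0.016, 0.001],"hand":0},{"dp":[-8.6, -36.2, -13.8],"twist":[0.034, 0.024, 0.002],"hand":0},{"dp":[-11.5, -48.3, -18.4],"twist":[0.045, 0.032, 0.002],"hand":0}]
```

View pics/s8.png

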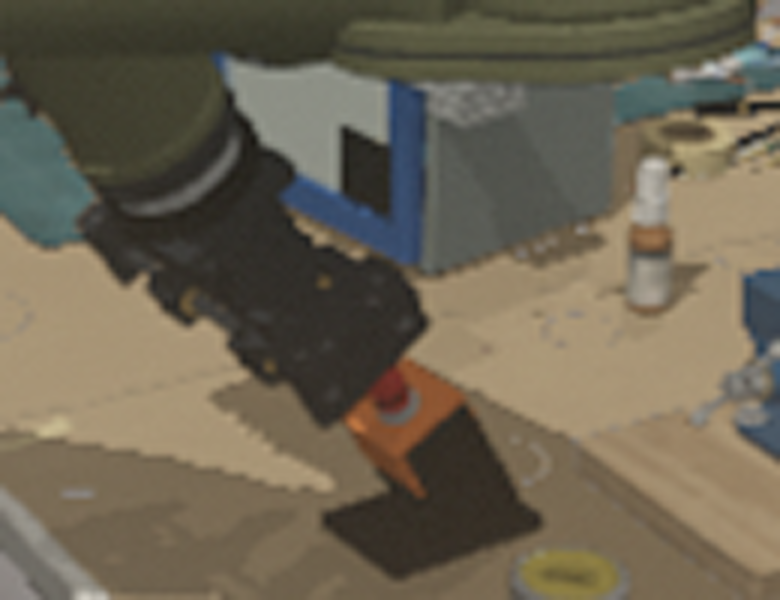

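The arm ran into its inner reach limit because the tool was tilted too far so close to the base. The left finger is now against the orange block (~(350,410)); the door at (405,200) is still shut. First I'll unload by going up and to +y with less tilt, then grip the pin with the tool nearly upright.

```bash
python3 - <<'E'
from pl import *
p,o=cur(); print(o.as_matrix().round(2))
plan([(p+[0,25,25],ori(5,24),2),(np.array([500,0,190.]),ori(5,5),3)],0)
E
```

```text
[[-0.85 -0.11  0.52]
 [-0.08  0.99  0.09]
 [-0.53  0.04 -0.85]]
[{"dp":[-7.5, 12.9, -9.5],"twist":[0.022, 0.068, 0.003],"hand":0},{"dp":[-15.1, 25.8, -19.0],"twist":[0.045, 0.136, 0.005],"hand":0},{"dp":[-39.2, 38.6, -36.5],"twist":[0.045, 0.247, 0.008],"hand":0},{"dp":[-63.4, 51.4, -54.0],"twist":[0.044, 0.357, 0.01],"hand":0},{"dp":[-87.6, 64.2, -71.5],"twist":[0.044, 0.468, 0.013],"hand":0}]
```

Emit:
step_arm:
  motion:
    - {"dp":[-7.5,13,-9.5],"twist":[0.02,0.07,0],"hand":0}
    - {"dp":[-15,26,-19],"twist":[0.045,0.136,0.005],"hand":0}
    - {"dp":[-30,35,-30],"twist":[0.045,0.2,0.005],"hand":0}

```text
clock: 13.9
tool_pos: [0.4789, -0.0412, 0.1219]
eef_rot: [-0.035, 0.983, -0.01, 0.179]
contact_force: [-0.2, -0.3, -0.8]
opening: 0.501
finger_force: 0.0
```

```bash
python3 - <<'E'
from pl import *
p,o=cur(); s=r.get_state(); print(p,o.as_matrix()[:,2].round(2),s['q'].round(2),s['contact_force'])
plan([(np.array([510,0,200.]),ori(5,5),5)],0)
E
```

```text
[478.9384969  -41.22425826 121.86788381] [ 0.35 -0.01 -0.94] [ 0.7   1.21 -1.45  2.4   1.77  1.28 -0.12] [-0.22686394 -0.34417429 -0.82323872]
[{"dp":[-11.9, 7.3, -12.5],"twist":[-0.007, 0.054, -0.003],"hand":0},{"dp":[-23.8, 14.6, -25.0],"twist":[-0.015, 0.108, -0.006],"hand":0},{"dp":[-35.6, 21.9, -37.5],"twist":[-0.022, 0.163, -0.008],"hand":0},{"dp":[-47.5, 29.2, -50.0],"twist":[-0.03, 0.217, -0.011],"hand":0},{"dp":[-59.4, 36.5, -62.5],"twist":[-0.037, 0.271, -0.014],"hand":0}]
```

Emit:
step_arm:
  motion:
    - {"dp":[-12,7,-12.5],"twist":[-0.007,0.054,0],"hand":0}
    - {"dp":[-24,15,-25],"twist":[-0.015,0.108,-0.005],"hand":0}
    - {"dp":[-36,22,-37.5],"twist":[-0.022,0.163,-0.008],"hand":0}
    - {"dp":[-48,29,-50],"twist":[-0.03,0.217,-0.011],"hand":0}
    - {"dp":[-60,36,-62],"twist":[-0.037,0.271,-0.014],"hand":0}

```text
clock: 14.52
tool_pos: [0.5111, -0.0018, 0.2004]
eef_rot: [-0.043, 0.998, 0.002, 0.044]
contact_force: [0.4, 0.6, 0.2]
opening: 0.501
finger_force: 0.0
```

```bash
python3 - <<'E'
from pl import *
p,o=cur(); s=r.get_state(); print(p,o.as_matrix()[:,2].round(2),s['q'].round(2),s['contact_force'])
L=[]
for n,(u0,v0,u1,v1) in (('top',(298,195,330,225)),('side',(250,220,285,245))):
    s=cam(n); hsv=cv2.cvtColor(s['pixels'],cv2.COLOR_RGB2HSV).astype(int)
    m=((hsv[...,0]<4)|(hsv[...,0]>172))&(hsv[...,1]>150)&(hsv[...,2]>60)
    w=np.zeros_like(m); w[v0:v1,u0:u1]=1; m&=w; v,u=np.nonzero(m); c=np.array([u.mean(),v.mean()]); print(n,m.sum(),c)
    ray=s['R']@np.array([(c[0]-s['cx'])/s['fx'],(c[1]-s['cy'])/s['fy'],1]); L.append((s['xyz'],ray/np.linalg.norm(ray)))
(a,d),(b,e)=L
k=np.linalg.lstsq(np.stack([d,-e],1),b-a,rcond=None)[0]; print(a+k[0]*d,b+k[1]*e)
s=cam('top')
for t in('tin','pin_holder','lock_pin','paint_bottle'): print(t,find(s,'top',t))
a=cv2.resize(s['pixels'][140:250,200:350,::-1],None,fx=3.2,fy=3.2,interpolation=cv2.INTER_CUBIC)
b=cv2.resize(cam('side')['pixels'][160:270,220:320,::-1],None,fx=3.2,fy=3.2,interpolation=cv2.INTER_CUBIC)
cv2.imwrite('pics/ts9.png',np.hstack([a,b])); print(a.shape,b.shape)
E
```

```text
[511.09689974  -1.84584465 200.37507072] [ 0.09  0.01 -1.  ] [ 0.64  1.02 -1.43  2.02  1.2   1.2   0.37] [0.39330155 0.64069579 0.21099625]
top 0 [nan nan]
side 35 [261.94285714 229.8       ]
 ** On entry to DLASCL parameter number  4 had an illegal value
 ** On entry to DLASCL parameter number  4 had an illegal value
 ** On entry to DLASCL parameter number  4 had an illegal value
 ** On entry to DLASCL parameter number  4 had an illegal value
 ** On entry to DLASCL parameter number  5 had an illegal value
 ** On entry to DLASCL parameter number  4 had an illegal value<stdin>:7: RuntimeWarning: Mean of empty slice.
  ret = ret.dtype.type(ret / rcount)
Traceback (most recent call last):
numpy.linalg.LinAlgError: SVD did not converge in Linear Least Squares
```

```bash
python3 - <<'E'
from pl import *
plan([(np.array([476,-113,170.]),ori(5,5),4)],0)
E
```

```text
[{"dp":[12.3, -27.2, 6.7],"twist":[0.0, 0.002, -0.001],"hand":0},{"dp":[24.6, -54.5, 13.4],"twist":[0.001, 0.004, -0.002],"hand":0},{"dp":[36.9, -81.7, 20.2],"twist":[0.001, 0.005, -0.003],"hand":0},{"dp":[49.2, -109.0, 26.9],"twist":[0.001, 0.007, -0.004],"hand":0}]
```

Emit:
step_arm:
  motion:
    - {"dp":[12,-27,7],"twist":[0,0,0],"hand":0}
    - {"dp":[24.5,-54.5,13.5],"twist":[0,0.004,0],"hand":0}
    - {"dp":[37,-82,20],"twist":[0,0.005,0],"hand":0}
    - {"dp":[49,-109,27],"twist":[0,0.007,-0.004],"hand":0}
    - {"dp":[49,-109,27],"twist":[0,0.007,-0.004],"hand":0}

```text
clock: 15.25
tool_pos: [0.4718, -0.1166, 0.1665]
eef_rot: [-0.043, 0.998, 0.001, 0.04]
contact_force: [0.2, 0.3, 0.1]
opening: 0.502
finger_force: 0.0
```

```bash
python3 - <<'E'
from pl import *
p,o=cur(); s=r.get_state(); print(p,o.as_matrix()[:,2].round(3),s['q'].round(2))
z=ori(5,5).as_matrix()[:,2]; G=np.array([477.4,-112.9,98.]); plan([(G-3*z,ori(5,5),5)],0)
E
```

```text
[ 471.78780174 -116.55252084  166.54086595] [ 0.08   0.006 -0.997] [ 0.88  1.07 -1.42  2.1   1.27  1.17  0.52]
[{"dp":[-0.1, 0.6, 13.2],"twist":[-0.0, -0.001, -0.0],"hand":0},{"dp":[-0.2, 1.3, 26.3],"twist":[-0.0, -0.003, -0.0],"hand":0},{"dp":[-0.2, 1.9, 39.5],"twist":[-0.001, -0.004, -0.0],"hand":0},{"dp":[-0.3, 2.6, 52.6],"twist":[-0.001, -0.006, -0.001],"hand":0},{"dp":[-0.4, 3.2, 65.8],"twist":[-0.001, -0.007, -0.001],"hand":0}]
```

Emit:
step_arm:
  motion:
    - {"dp":[0,0.5,13],"twist":[0,0,0],"hand":0}
    - {"dp":[0,1.5,26],"twist":[0,0,0],"hand":0}
    - {"dp":[0,2,39.5],"twist":[0,0,0],"hand":0}
    - {"dp":[-0.5,2.5,52.5],"twist":[0,0,0],"hand":0}
    - {"dp":[-0.5,3,66],"twist":[0,0,0],"hand":0}

```text
clock: 15.88
tool_pos: [0.4799, -0.11, 0.1017]
eef_rot: [-0.045, 0.998, 0.002, 0.042]
contact_force: [-0.5, -0.5, 1.2]
opening: 0.502
finger_force: 0.0
```

```bash
python3 - <<'E'
from pl import *
p,o=cur(); s=r.get_state(); print(p,o.as_matrix()[:,2].round(3),s['q'].round(2),s['contact_force'])
z=ori(5,5).as_matrix()[:,2]; G=np.array([477.4,-112.9,98.]); print(G-3*z)
s=cam('side'); cv2.imwrite('pics/s10.png',cv2.resize(s['pixels'][190:270,220:320,::-1],None,fx=6,fy=6,interpolation=cv2.INTER_CUBIC))
E
```

```text
[ 479.87394236 -109.97099104  101.70219395] [ 0.083  0.008 -0.997] [ 0.83  1.18 -1.34  2.13  1.42  1.14  0.43] [-0.54121558 -0.49735279  1.15312466]
[ 477.13952773 -112.92278837  100.98858409]
```

View pics/s10.png

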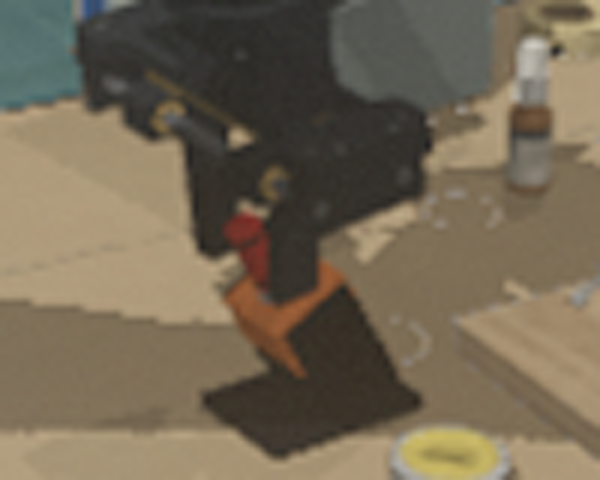

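The pin's red handle (~(250,245)) stands between the open fingers and the tips are clear of the orange block. I'll correct 2–3 mm and close.

Emit:
step_arm:
  motion:
    - {"dp":[1.5,-1.5,0],"twist":[0,0,0],"hand":0}
    - {"dp":[1.5,-1.5,0],"twist":[0,0,0],"hand":0}
  force: 40

```text
clock: 16.18
tool_pos: [0.4784, -0.1121, 0.1029]
eef_rot: [-0.045, 0.998, 0.002, 0.042]
contact_force: [0.6, 0.2, -0.2]
opening: 0.5
finger_force: 0.0
```

Emit:
step_arm:
  motion:
    - {"dp":[0,0,0],"twist":[0,0,0],"hand":-1}
    - {"dp":[0,0,0],"twist":[0,0,0],"hand":-1}
    - {"dp":[0,0,0],"twist":[0,0,0],"hand":-1}
    - {"dp":[0,0,0],"twist":[0,0,0],"hand":-1}
    - {"dp":[0,0,0],"twist":[0,0,0],"hand":-1}
  force: 40

```text
clock: 16.8
tool_pos: [0.4786, -0.1126, 0.1028]
eef_rot: [-0.045, 0.998, 0.001, 0.042]
contact_force: [-0.4, -2.9, 4.1]
opening: 0.192
finger_force: 39.7
```

```bash
python3 - <<'E'
from pl import *
p,o=cur(); s=r.get_state(); print(p,o.as_matrix().round(3),s['q'].round(2),s['contact_force'],s['opening'],s['finger_force'])
ax=np.array([-.498,-.0436,.866]); print('pin axis in tool',o.inv().apply(ax)); 
plan([(p+ax*30,o,5)],-1);plan([(p+ax*75,o,8)],-1)
E
```

```text
[ 478.58942792 -112.57403546  102.76694037] [[-0.992 -0.089  0.084]
 [-0.089  0.996  0.007]
 [-0.084 -0.001 -0.996]] [ 0.84  1.18 -1.34  2.13  1.42  1.14  0.43] [-0.42050043 -2.9118476   4.12069779] 0.1923282058280433 39.72077534068376
pin axis in tool [ 4.25587445e-01  3.39211365e-04 -9.04840412e-01]
[{"dp":[2.6, 0.0, -5.4],"twist":[0.0, 0.0, 0.0],"hand":-1},{"dp":[5.1, 0.0, -10.9],"twist":[0.0, 0.0, 0.0],"hand":-1},{"dp":[7.7, 0.0, -16.3],"twist":[0.0, 0.0, 0.0],"hand":-1},{"dp":[10.2, 0.0, -21.7],"twist":[0.0, 0.0, 0.0],"hand":-1},{"dp":[12.8, 0.0, -27.1],"twist":[0.0, 0.0, 0.0],"hand":-1}]
[{"dp":[4.0, 0.0, -8.5],"twist":[0.0, 0.0, 0.0],"hand":-1},{"dp":[8.0, 0.0, -17.0],"twist":[0.0, 0.0, 0.0],"hand":-1},{"dp":[12.0, 0.0, -25.4],"twist":[0.0, 0.0, 0.0],"hand":-1},{"dp":[16.0, 0.0, -33.9],"twist":[0.0, 0.0, 0.0],"hand":-1},{"dp":[19.9, 0.0, -42.4],"twist":[0.0, 0.0, 0.0],"hand":-1}]
[{"dp":[4.0, 0.0, -8.5],"twist":[0.0, 0.0, 0.0],"hand":-1},{"dp":[8.0, 0.0, -17.0],"twist":[0.0, 0.0, 0.0],"hand":-1},{"dp":[12.0, 0.0, -25.5],"twist":[0.0, 0.0, 0.0],"hand":-1}]
```

Emit:
step_arm:
  motion:
    - {"dp":[2.5,0,-5.5],"twist":[0,0,0],"hand":-1}
    - {"dp":[5,0,-11],"twist":[0,0,0],"hand":-1}
    - {"dp":[7.7,0,-16.3],"twist":[0,0,0],"hand":-1}
    - {"dp":[10.2,0,-21.7],"twist":[0,0,0],"hand":-1}
    - {"dp":[12.8,0,-27.1],"twist":[0,0,0],"hand":-1}

```text
clock: 17.42
tool_pos: [0.463, -0.113, 0.1289]
eef_rot: [-0.045, 0.998, 0.002, 0.042]
contact_force: [0.0, -0.4, -0.7]
opening: 0.194
finger_force: 39.7
```

```bash
python3 - <<'E'
from pl import *
p,o=cur(); s=r.get_state(); print(p,o.as_matrix()[:,2].round(3),s['q'].round(2),s['contact_force'])
ax=np.array([-.498,-.0436,.866]);p0=np.array([478.59,-112.57,102.77])
print(o.inv().apply(np.array([492.3,-111.6,72])-p0), o.inv().apply(p0+ax*30-p))
plan([(p0+ax*75,o,5)],-1)
E
```

```text
[ 462.96900661 -113.03322126  128.90217458] [ 0.083  0.009 -0.997] [ 0.86  1.13 -1.37  2.16  1.37  1.13  0.44] [ 0.03709618 -0.44555878 -0.74898895]
[-11.13080737  -0.31200567  31.80732117] [-0.58692119 -0.90321162  0.20072995]
[{"dp":[3.7, -0.2, -8.1],"twist":[0.0, 0.0, 0.0],"hand":-1},{"dp":[7.4, -0.3, -16.2],"twist":[0.0, 0.0, 0.0],"hand":-1},{"dp":[11.2, -0.5, -24.3],"twist":[0.0, 0.0, 0.0],"hand":-1},{"dp":[14.9, -0.6, -32.4],"twist":[0.0, 0.0, 0.0],"hand":-1},{"dp":[18.6, -0.8, -40.5],"twist":[0.0, 0.0, 0.0],"hand":-1}]
```

Emit:
step_arm:
  motion:
    - {"dp":[3.7,0,-8],"twist":[0,0,0],"hand":-1}
    - {"dp":[7.4,-0.3,-16.2],"twist":[0,0,0],"hand":-1}
    - {"dp":[11.2,-0.5,-24.3],"twist":[0,0,0],"hand":-1}
    - {"dp":[14.9,-0.6,-32.4],"twist":[0,0,0],"hand":-1}
    - {"dp":[18.6,-0.8,-40.5],"twist":[0,0,0],"hand":-1}

```text
clock: 18.05
tool_pos: [0.4413, -0.116, 0.1679]
eef_rot: [-0.045, 0.998, 0.002, 0.042]
contact_force: [1.1, -0.2, 0.2]
opening: 0.189
finger_force: 39.7
```

```bash
python3 - <<'E'
from pl import *
p,o=cur(); s=r.get_state(); print(p,o.as_matrix()[:,2].round(3),s['q'].round(2),s['contact_force'])
Z=ori(5,5)
plan([(p+[10,10,60],ori(-10,0),4),(np.array([560,-40,240.]),ori(-45,-12),6)],-1)
E
```

```text
[ 441.26742277 -116.01362028  167.870529  ] [ 0.083  0.008 -0.997] [ 0.91  1.03 -1.41  2.19  1.27  1.11  0.47] [ 1.12429607 -0.23083335  0.1956938 ]
[{"dp":[-4.0, 2.3, -14.7],"twist":[0.003, 0.021, 0.066],"hand":-1},{"dp":[-7.9, 4.6, -29.4],"twist":[0.006, 0.041, 0.132],"hand":-1},{"dp":[-11.9, 6.8, -44.2],"twist":[0.009, 0.062, 0.199],"hand":-1},{"dp":[-15.8, 9.1, -58.9],"twist":[0.012, 0.083, 0.265],"hand":-1},{"dp":[-35.0, 18.4, -59.3],"twist":[0.001, 0.115, 0.367],"hand":-1}]
[{"dp":[-14.3, 15.6, -2.4],"twist":[-0.011, 0.034, 0.101],"hand":-1},{"dp":[-28.7, 31.1, -4.8],"twist":[-0.021, 0.067, 0.203],"hand":-1},{"dp":[-43.1, 46.6, -7.1],"twist":[-0.032, 0.101, 0.304],"hand":-1},{"dp":[-57.4, 62.2, -9.5],"twist":[-0.043, 0.135, 0.406],"hand":-1},{"dp":[-71.8, 77.7, -11.9],"twist":[-0.053, 0.169, 0.507],"hand":-1}]
```

Emit:
step_arm:
  motion:
    - {"dp":[-4,2,-15],"twist":[0,0.02,0.066],"hand":-1}
    - {"dp":[-8,4.5,-29.5],"twist":[0.006,0.041,0.132],"hand":-1}
    - {"dp":[-12,7,-44],"twist":[0.009,0.062,0.199],"hand":-1}
    - {"dp":[-16,9,-59],"twist":[0.012,0.083,0.265],"hand":-1}
    - {"dp":[-35,18.5,-59],"twist":[0,0.115,0.367],"hand":-1}

```text
clock: 18.68
tool_pos: [0.4695, -0.0951, 0.2303]
eef_rot: [0.139, 0.99, 0.007, -0.016]
contact_force: [-1.0, 0.3, -0.4]
opening: 0.188
finger_force: 39.7
```

Emit:
step_arm:
  motion:
    - {"dp":[-14,15.5,-2.5],"twist":[-0.01,0.034,0.1],"hand":-1}
    - {"dp":[-28.5,31,-5],"twist":[-0.02,0.067,0.203],"hand":-1}
    - {"dp":[-43,46.5,-7],"twist":[-0.03,0.1,0.304],"hand":-1}
    - {"dp":[-57.5,62,-9.5],"twist":[-0.043,0.135,0.406],"hand":-1}
    - {"dp":[-72,78,-12],"twist":[-0.053,0.169,0.507],"hand":-1}

```text
clock: 19.3
tool_pos: [0.5612, -0.0394, 0.2396]
eef_rot: [0.382, 0.918, 0.041, -0.097]
contact_force: [0.3, -0.0, -0.4]
opening: 0.194
finger_force: 39.7
```

```bash
cat > pin.py <<'E'
from pl import *
C0=np.array([-11.1,0,31.8]); A0=np.array([.4256,0,-.905])
OF=ori(-79.9,-25.2)
def tcp(col,o=OF): return np.array(col)-o.apply(C0)
E
python3 - <<'E'
from pin import *
p,o=cur(); s=r.get_state(); print(p,o.as_matrix()[:,2].round(3),s['q'].round(2),s['contact_force'],s['opening'])
print(OF.apply(A0),tcp([655,88,143])); 
plan([(tcp([645,60,250]),OF,9)],-1)
E
```

```text
[561.15582909 -39.42876961 239.62144298] [-0.148  0.149 -0.978] [ 0.65  0.99 -1.26  1.61  0.76  1.3   0.07] [ 0.29753881 -0.01087671 -0.37897691] 0.19423363365393362
[ 4.13629319e-05 -2.32210174e-04  1.00008015e+00] [655.61311736  84.55797881 176.4996504 ]
[{"dp":[2.0, 14.2, -4.6],"twist":[-0.022, 0.025, 0.064],"hand":-1},{"dp":[3.9, 28.4, -9.1],"twist":[-0.043, 0.049, 0.128],"hand":-1},{"dp":[5.9, 42.5, -13.7],"twist":[-0.065, 0.074, 0.192],"hand":-1},{"dp":[7.8, 56.7, -18.3],"twist":[-0.086, 0.098, 0.256],"hand":-1},{"dp":[9.8, 70.9, -22.8],"twist":[-0.108, 0.123, 0.32],"hand":-1}]
[{"dp":[6.8, 13.1, -2.6],"twist":[-0.021, 0.025, 0.064],"hand":-1},{"dp":[13.6, 26.3, -5.1],"twist":[-0.043, 0.049, 0.127],"hand":-1},{"dp":[20.4, 39.4, -7.6],"twist":[-0.064, 0.074, 0.191],"hand":-1},{"dp":[27.2, 52.6, -10.1],"twist":[-0.086, 0.099, 0.255],"hand":-1}]
```

Emit:
step_arm:
  motion:
    - {"dp":[2,14,-4.5],"twist":[-0.02,0.025,0.064],"hand":-1}
    - {"dp":[4,28.5,-9],"twist":[-0.043,0.049,0.128],"hand":-1}
    - {"dp":[6,42.5,-13.5],"twist":[-0.065,0.074,0.192],"hand":-1}
    - {"dp":[8,56.5,-18.5],"twist":[-0.086,0.098,0.256],"hand":-1}
    - {"dp":[10,71,-23],"twist":[-0.108,0.123,0.32],"hand":-1}

```text
clock: 19.92
tool_pos: [0.6075, 0.0143, 0.2643]
eef_rot: [0.524, 0.835, 0.097, -0.138]
contact_force: [0.2, -0.5, -0.4]
opening: 0.195
finger_force: 39.7
```

Emit:
step_arm:
  motion:
    - {"dp":[7,13,-2.5],"twist":[-0.02,0.025,0.064],"hand":-1}
    - {"dp":[13.5,26.5,-5],"twist":[-0.043,0.049,0.127],"hand":-1}
    - {"dp":[20.5,39.5,-7.5],"twist":[-0.064,0.074,0.191],"hand":-1}
    - {"dp":[27,52.5,-10],"twist":[-0.086,0.099,0.255],"hand":-1}
    - {"dp":[27,52.5,-10],"twist":[-0.086,0.099,0.255],"hand":-1}

```text
clock: 20.55
tool_pos: [0.6447, 0.0569, 0.2836]
eef_rot: [0.625, 0.75, 0.14, -0.167]
contact_force: [0.7, 0.1, -1.8]
opening: 0.19
finger_force: 39.7
```

```bash
python3 - <<'E'
from pin import *
p,o=cur(); s=r.get_state(); print(p,o.apply(A0),s['q'].round(2),s['contact_force'],s['opening'])
print('collar',p+o.apply(C0))
plan([(tcp([655,88,222]),OF,4)],-1)
ims=[]
for n in('side','top'):
    s=cam(n)
    c=(p+o.apply(C0))/1000; a=o.apply(A0)
    print(n,'pred collar,tip,hasp',[np.round(proj(s,x),1).tolist() for x in (c,c-a*.062,[.655,.088,.143])])
    u,v=map(int,proj(s,[.65,.07,.18])); print(u,v); ims.append(cv2.resize(s['pixels'][v-28:v+28,u-28:u+28,::-1],(400,400),interpolation=cv2.INTER_CUBIC))
cv2.imwrite('pics/p11.png',np.hstack(ims))
E
```

```text
[644.6930577   56.87147229 283.59621117] [-1.62177850e-03 -1.56677761e-04  1.00007885e+00] [ 0.55  1.01 -1.22  1.39  0.53  1.19 -0.37] [ 0.66249237  0.13273315 -1.79203286] 0.1897245652774558
collar [644.11936784  60.30802288 250.09530074]
[{"dp":[2.7, 3.9, 9.1],"twist":[-0.0, 0.0, 0.001],"hand":-1},{"dp":[5.5, 7.8, 18.1],"twist":[-0.0, 0.0, 0.002],"hand":-1},{"dp":[8.2, 11.8, 27.2],"twist":[-0.0, 0.0, 0.004],"hand":-1},{"dp":[10.9, 15.7, 36.2],"twist":[-0.001, 0.0, 0.005],"hand":-1}]
side pred collar,tip,hasp [[280.0, 151.7], [279.4, 170.6], [277.1, 180.6]]
279 171
top pred collar,tip,hasp [[263.9, 160.4], [263.1, 164.1], [254.4, 163.6]]
260 162
```

View pics/p11.png

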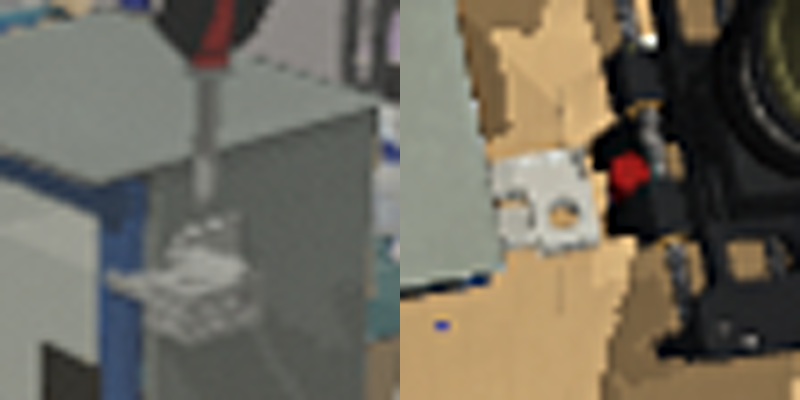

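Left (side): the pin hangs upright with its collar at (208,65) and tip at (203,198), as predicted. Right (top): the lug hole is at (565,213) and the handle end at (628,173). I'll refine to sub-pixel numerically, then go above the hole.

```bash
python3 - <<'E'
from pin import *
p,o=cur(); c=(p+o.apply(C0))/1000; a=o.apply(A0)
g=np.mean([cv2.cvtColor(cam('side')['pixels'],cv2.COLOR_RGB2GRAY).astype(float) for _ in range(3)],0); s=cam('side')
for v in range(155,171,2): print(v,g[v,273:287].round().astype(int).tolist())
for h in (-.02,-.04): print(proj(s,c+a*h),proj(s,c+a*h+[.005*.86,-.005*.5,0]))
t=cam('top'); g=cv2.cvtColor(t['pixels'],cv2.COLOR_RGB2HSV)
print(t['pixels'][158:169,248:261,2])
hs=g.astype(int); m=((hs[...,0]<5)|(hs[...,0]>172))&(hs[...,1]>140)&(hs[...,2]>60); m[:150]=0;m[170:]=0;m[:,:255]=0;m[:,272:]=0; v,u=np.nonzero(m); print(len(u),u.mean(),v.mean(),u.min(),u.max(),v.min(),v.max(),proj(t,c+a*.046),proj(t,c+a*.046+[0,.009,0]))
E
```

```text
155 [131, 131, 131, 131, 133, 114, 91, 96, 110, 129, 132, 132, 131, 131]
157 [132, 132, 132, 131, 133, 112, 89, 96, 111, 127, 132, 131, 131, 131]
159 [133, 133, 133, 133, 135, 112, 90, 97, 109, 127, 133, 132, 132, 134]
161 [133, 133, 134, 134, 135, 115, 91, 97, 111, 129, 137, 137, 135, 132]
163 [134, 135, 135, 138, 128, 101, 91, 97, 110, 115, 99, 83, 80, 80]
165 [122, 118, 111, 96, 78, 90, 100, 98, 92, 81, 85, 87, 84, 88]
167 [85, 83, 81, 82, 82, 114, 133, 119, 98, 90, 91, 92, 91, 91]
169 [89, 88, 91, 90, 89, 115, 133, 119, 97, 90, 91, 91, 91, 92]
(np.float64(279.78684777809906), np.float64(158.13355301902402)) (np.float64(281.377104305069), np.float64(158.15149710006597))
(np.float64(279.58875907192873), np.float64(164.21141967454733)) (np.float64(281.1702323472776), np.float64(164.22911997882068))
[[179 177 177 176 174 173 174 180 180 163 113 110 110]
 [181 179 178 175 174 176 178 180 182 181 151 123 122]
 [141 150 182 178 176 177 180 180 180 183 174 113  93]
 [111 105 186 182 183 180 157 159 178 185 176 113 112]
 [124 100 145 183 178 145 122 115 128 186 177 141 121]
 [160 163 136 181 162  98 101  78  71 161 179 146  90]
 [160 154 117 180 167  91 101  96 102 162 181 156  51]
 [159 150 114 181 173 125  94 101 142 183 185 177  71]
 [160 162 171 187 183 175 169 170 176 186 187 181  70]
 [164 169 179 146 185 186 187 191 182 148 166 158 100]
 [135 123 113 123 150 160 136 110 123 106 108 114 120]]
22 263.72727272727275 157.5 262 266 155 160 (np.float64(264.74085800191995), np.float64(157.54172473116927)) (np.float64(261.7474866629843), np.float64(157.57000041089))
```

```bash
python3 - <<'E'
from pin import *
plan([(tcp([655.3,87,222]),OF,5)],-1)
E
```

```text
[{"dp":[2.1, 3.2, 7.1],"twist":[-0.0, 0.0, 0.001],"hand":-1},{"dp":[4.3, 6.4, 14.2],"twist":[-0.0, 0.0, 0.001],"hand":-1},{"dp":[6.4, 9.6, 21.3],"twist":[-0.001, 0.0, 0.002],"hand":-1},{"dp":[8.6, 12.8, 28.4],"twist":[-0.001, 0.001, 0.003],"hand":-1},{"dp":[10.7, 16.0, 35.5],"twist":[-0.001, 0.001, 0.004],"hand":-1}]
```

Emit:
step_arm:
  motion:
    - {"dp":[2,3.2,7],"twist":[0,0,0],"hand":-1}
    - {"dp":[4.3,6.4,14.2],"twist":[0,0,0],"hand":-1}
    - {"dp":[6.4,9.6,21.3],"twist":[0,0,0.002],"hand":-1}
    - {"dp":[8.6,12.8,28.4],"twist":[0,0,0.003],"hand":-1}
    - {"dp":[10.7,16,35.5],"twist":[0,0,0.004],"hand":-1}

```text
clock: 21.52
tool_pos: [0.6562, 0.0843, 0.2552]
eef_rot: [0.627, 0.748, 0.14, -0.167]
contact_force: [0.8, 0.5, -0.3]
opening: 0.189
finger_force: 39.7
```

Emit:
step_arm:
  motion:
    - {"dp":[0,0,0],"twist":[0,0,0],"hand":-1}

```text
clock: 21.65
tool_pos: [0.6559, 0.0844, 0.2551]
eef_rot: [0.626, 0.748, 0.139, -0.168]
contact_force: [0.5, 0.5, -0.1]
opening: 0.197
finger_force: 39.7
```

```bash
cat > ck.py <<'E'
from pin import *
p,o=cur(); s=r.get_state(); print('collar',p+o.apply(C0),o.apply(A0).round(3),s['contact_force'].round(1),s['opening'])
print('down in tool',o.inv().apply([0,0,-1]).round(3),'x',o.inv().apply([1,0,0]).round(2),'y',o.inv().apply([0,1,0]).round(2))
E
python3 - <<'E'
from ck import *
plan([(tcp([655.3,87,192]),OF,5)],-1)
c=(p+o.apply(C0))/1000; a=o.apply(A0); s=cam('side'); g=cv2.cvtColor(s['pixels'],cv2.COLOR_RGB2GRAY)
print([np.round(proj(s,x),1).tolist() for x in (c,c-a*.03,c-a*.062,[.6553,.0876,.143])])
for v in range(164,184,2): print(v,g[v,270:286].tolist())
E
```

```text
collar [655.20374113  87.80734927 221.57775306] [0.002 0.    1.   ] [ 0.5  0.5 -0.1] 0.1968481978594993
down in tool [-0.426  0.002  0.905] x [-0.16  0.98 -0.08] y [0.89 0.18 0.42]
[{"dp":[-2.7, -0.0, 5.3],"twist":[-0.0, 0.0, 0.0],"hand":-1},{"dp":[-5.3, -0.0, 10.6],"twist":[-0.001, 0.0, 0.0],"hand":-1},{"dp":[-8.0, -0.0, 15.9],"twist":[-0.001, 0.0, 0.0],"hand":-1},{"dp":[-10.7, -0.0, 21.1],"twist":[-0.002, 0.0, 0.0],"hand":-1},{"dp":[-13.3, -0.1, 26.4],"twist":[-0.002, 0.0, 0.0],"hand":-1}]
[[277.9, 157.6], [277.6, 166.5], [277.3, 175.8], [277.2, 180.6]]
164 [134, 135, 131, 127, 128, 130, 112, 92, 99, 99, 89, 80, 77, 82, 82, 82]
166 [119, 100, 82, 81, 79, 80, 85, 95, 100, 94, 83, 86, 88, 83, 85, 81]
168 [62, 64, 77, 84, 82, 78, 84, 95, 102, 97, 89, 91, 92, 92, 91, 87]
170 [64, 69, 92, 96, 83, 81, 96, 103, 96, 88, 86, 89, 89, 91, 88, 92]
172 [66, 71, 89, 96, 91, 84, 114, 133, 115, 87, 80, 82, 81, 84, 83, 84]
174 [71, 91, 102, 95, 90, 89, 116, 133, 113, 91, 115, 120, 101, 99, 86, 78]
176 [71, 99, 106, 94, 89, 119, 125, 102, 93, 95, 98, 99, 100, 99, 91, 84]
178 [76, 99, 102, 93, 120, 140, 143, 150, 163, 150, 112, 103, 102, 104, 96, 83]
180 [82, 105, 114, 104, 107, 132, 146, 153, 152, 129, 118, 127, 129, 118, 108, 103]
182 [147, 139, 139, 149, 154, 146, 124, 124, 135, 140, 146, 153, 151, 140, 118, 102]
```

Emit:
step_arm:
  motion:
    - {"dp":[-2.5,0,4.5],"twist":[0,0,0],"hand":-1}
    - {"dp":[-5,0,9],"twist":[0,0,0],"hand":-1}
    - {"dp":[-7,0,13.5],"twist":[0,0,0],"hand":-1}
    - {"dp":[-8.1,-0.1,15.8],"twist":[0,0,0],"hand":-1}
    - {"dp":[-9.1,-0.1,17.8],"twist":[0,0,0],"hand":-1}

```text
clock: 22.32
tool_pos: [0.6561, 0.0831, 0.2355]
eef_rot: [0.627, 0.748, 0.14, -0.167]
contact_force: [-0.2, 0.1, 0.1]
opening: 0.19
finger_force: 39.7
```

```bash
python3 ck.py
```

```text
collar [655.45521175  86.52777398 201.99104623] [0.001 0.    1.   ] [-0.2  0.1  0.1] 0.18966919002063293
down in tool [-0.426  0.001  0.905] x [-0.16  0.98 -0.08] y [0.89 0.18 0.42]
```

Emit:
step_arm:
  motion:
    - {"dp":[-0.8,0,2],"twist":[0,0,0],"hand":-1}
    - {"dp":[-1.6,0.1,4],"twist":[0,0,0],"hand":-1}
    - {"dp":[-2.4,0.1,6],"twist":[0,0,0],"hand":-1}
    - {"dp":[-3.3,0.1,8],"twist":[0,0,0],"hand":-1}
    - {"dp":[-4,0.1,9.2],"twist":[0,0,0],"hand":-1}

```text
clock: 22.95
tool_pos: [0.6563, 0.0835, 0.2256]
eef_rot: [0.627, 0.748, 0.14, -0.167]
contact_force: [1.0, 0.8, 0.2]
opening: 0.191
finger_force: 39.7
```

```bash
python3 ck.py
```

```text
collar [655.67031547  86.97007449 192.13346325] [ 0. -0.  1.] [1.  0.8 0.2] 0.19079118646730564
down in tool [-0.426  0.     0.905] x [-0.16  0.98 -0.07] y [0.89 0.18 0.42]
```

Emit:
step_arm:
  motion:
    - {"dp":[-0.9,0,2],"twist":[0,0,0],"hand":-1}
    - {"dp":[-1.8,0,4],"twist":[0,0,0],"hand":-1}
    - {"dp":[-2.8,0,6],"twist":[0,0,0],"hand":-1}
    - {"dp":[-3.8,0,8],"twist":[0,0,0],"hand":-1}
    - {"dp":[-4.7,0,10],"twist":[0,0,0],"hand":-1}

```text
clock: 23.58
tool_pos: [0.6561, 0.0834, 0.2144]
eef_rot: [0.627, 0.748, 0.14, -0.167]
contact_force: [0.9, 0.2, -0.1]
opening: 0.19
finger_force: 39.7
```

```bash
python3 ck.py
```

```text
collar [655.45249407  86.80902704 180.91097947] [0.001 0.    1.   ] [ 0.9  0.2 -0.1] 0.1903431398005096
down in tool [-0.425  0.001  0.905] x [-0.16  0.98 -0.08] y [0.89 0.18 0.42]
```

Emit:
step_arm:
  motion:
    - {"dp":[-1.3,0,2.7],"twist":[0,0,0],"hand":-1}
    - {"dp":[-2.6,0,5.4],"twist":[0,0,0],"hand":-1}
    - {"dp":[-3.9,0,8.1],"twist":[0,0,0],"hand":-1}
    - {"dp":[-5.1,0,10.9],"twist":[0,0,0],"hand":-1}
    - {"dp":[-6.4,0,13.6],"twist":[0,0,0],"hand":-1}

```text
clock: 24.2
tool_pos: [0.6561, 0.0834, 0.1993]
eef_rot: [0.627, 0.748, 0.14, -0.167]
contact_force: [0.3, 0.6, -0.1]
opening: 0.192
finger_force: 39.7
```

```bash
python3 ck.py
```

```text
collar [655.46134051  86.79359675 165.82109326] [0.001 0.    1.   ] [ 0.3  0.6 -0.1] 0.19205125106367363
down in tool [-0.425  0.001  0.905] x [-0.16  0.98 -0.08] y [0.89 0.18 0.42]
```

Emit:
step_arm:
  motion:
    - {"dp":[-1.5,0,3.2],"twist":[0,0,0],"hand":-1}
    - {"dp":[-3,0,6.4],"twist":[0,0,0],"hand":-1}
    - {"dp":[-4.5,0,9.6],"twist":[0,0,0],"hand":-1}
    - {"dp":[-6,0,12.7],"twist":[0,0,0],"hand":-1}
    - {"dp":[-7.5,0,16],"twist":[0,0,0],"hand":-1}

```text
clock: 24.82
tool_pos: [0.6559, 0.0833, 0.1815]
eef_rot: [0.627, 0.748, 0.139, -0.167]
contact_force: [-0.0, -0.4, -0.5]
opening: 0.196
finger_force: 39.7
```

Emit:
step_arm:
  motion:
    - {"dp":[-0.4,0,0.9],"twist":[0,0,0],"hand":-1}
    - {"dp":[-0.8,0,1.8],"twist":[0,0,0],"hand":-1}
    - {"dp":[-1.3,0,2.7],"twist":[0,0,0],"hand":-1}
    - {"dp":[-1.3,0,2.7],"twist":[0,0,0],"hand":-1}

```text
clock: 25.32
tool_pos: [0.6561, 0.0833, 0.1789]
eef_rot: [0.627, 0.748, 0.14, -0.167]
contact_force: [0.9, -0.1, -1.5]
opening: 0.19
finger_force: 39.7
```

```bash
python3 ck.py
```

```text
collar [655.44215793  86.74702118 145.36371472] [0.001 0.    1.   ] [ 0.9 -0.1 -1.5] 0.19045616193986523
down in tool [-0.425  0.001  0.905] x [-0.16  0.98 -0.08] y [0.89 0.18 0.42]
```

Two mm more should bring the collar into contact.

Emit:
step_arm:
  motion:
    - {"dp":[-0.4,0,0.8],"twist":[0,0,0],"hand":-1}
    - {"dp":[-0.7,0,1.5],"twist":[0,0,0],"hand":-1}
    - {"dp":[-1.1,0,2.3],"twist":[0,0,0],"hand":-1}
    - {"dp":[-1.4,0,3],"twist":[0,0,0],"hand":-1}

```text
clock: 25.82
tool_pos: [0.6562, 0.0835, 0.1773]
eef_rot: [0.627, 0.748, 0.14, -0.167]
contact_force: [-4.2, -4.5, 10.6]
opening: 0.194
finger_force: 39.7
```

```bash
python3 ck.py
```

```text
collar [655.58093131  86.95503922 143.79590668] [ 0.    -0.001  1.   ] [-4.2 -4.5 10.6] 0.19398452120213966
down in tool [-0.426  0.     0.905] x [-0.16  0.98 -0.07] y [0.89 0.18 0.42]
```

Emit:
step_arm:
  motion:
    - {"dp":[0.4,0,-0.9],"twist":[0,0,0],"hand":-0.62}
    - {"dp":[0.4,0,-0.9],"twist":[0,0,0],"hand":-0.5}
    - {"dp":[0.4,0,-0.9],"twist":[0,0,0],"hand":-0.2}
    - {"dp":[0.4,0,-0.9],"twist":[0,0,0],"hand":0}
    - {"dp":[0.4,0,-0.9],"twist":[0,0,0],"hand":0}

```text
clock: 26.45
tool_pos: [0.6561, 0.0834, 0.1764]
eef_rot: [0.627, 0.748, 0.14, -0.167]
contact_force: [0.0, 0.2, -0.1]
opening: 0.498
finger_force: 0.0
```

Emit:
step_arm:
  motion:
    - {"dp":[0,0,-10],"twist":[0,0,0],"hand":0}
    - {"dp":[0,0,-25],"twist":[0,0,0],"hand":0}
    - {"dp":[0,0,-45],"twist":[0,0,0],"hand":0}
    - {"dp":[0,0,-65],"twist":[0,0,0],"hand":0}
    - {"dp":[0,0,-90],"twist":[0,0,0],"hand":0}

```text
clock: 27.08
tool_pos: [0.6631, 0.0449, 0.2598]
eef_rot: [0.627, 0.748, 0.14, -0.167]
contact_force: [-0.5, -0.6, -0.5]
opening: 0.502
finger_force: 0.0
```

Emit:
step_arm:
  motion:
    - {"dp":[0,0,-20],"twist":[0,0,0],"hand":0}
    - {"dp":[0,0,-40],"twist":[0,0,0],"hand":0}
    - {"dp":[0,0,-40],"twist":[0,0,0],"hand":0}

```text
clock: 27.45
tool_pos: [0.667, 0.0282, 0.2968]
eef_rot: [0.627, 0.748, 0.141, -0.166]
contact_force: [0.1, -0.0, -0.2]
opening: 0.503
finger_force: 0.0
```

```bash
python3 - <<'E'
from ck import *
ims=[]
for n in('side','top'):
    s=cam(n); u,v=map(int,proj(s,[.655,.088,.15])); a=cv2.resize(s['pixels'][v-28:v+28,u-28:u+28,::-1],(390,390),interpolation=cv2.INTER_CUBIC); ims.append(a)
    print(n,[np.round(proj(s,[.6553,.0876,z]),1).tolist() for z in (.147,.189)],u-28,v-28)
    print(find(s,n,'lock_pin'),find(s,n,'paint_bottle'),find(s,n,'tin'),find(s,n,'medium'))
cv2.imwrite('pics/p12.png',np.hstack(ims))
E
```

```text
collar [666.5229408   31.63199849 263.3099526 ] [-0.003 -0.     1.   ] [ 0.1 -0.  -0.2] 0.5030195389413306
down in tool [-0.425 -0.003  0.905] x [-0.16  0.98 -0.07] y [0.89 0.17 0.42]
side [[277.3, 179.5], [277.6, 167.3]] 249 150
[(0.41, array([0.6513, 0.0764, 0.1537]))] [(0.72, array([0.7464, 0.0352, 0.0372]))] [(0.75, array([ 0.5141, -0.2235,  0.0255]))] [(0.68, array([0.4179, 0.4713, 0.0413])), (0.29, array([ 0.5001, -0.1318,  0.0297]))]
top [[254.6, 163.3], [254.8, 160.8]] 226 135
[(0.42, array([0.6517, 0.0844, 0.1868]))] [(0.54, array([0.7446, 0.0478, 0.0451]))] [(0.72, array([ 0.5237, -0.2064,  0.0233]))] []
```

View pics/p12.png

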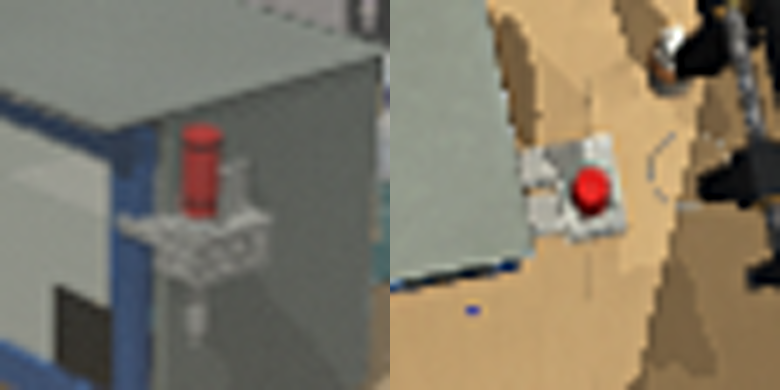

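The pin stands upright with its collar on the upper lug (side view (200,215)), and the shank shows below the lower lug at (197,315). The door is shut, the bottles and tin are in place, and the gripper is clear. I'm handing in.

```bash
python3 -c "
from plant import r
print(r.finish_job())"
```

```text
the job is handed in; nothing more can be done
None
```

The door is shut on its catch and the lock pin is through the hasp with its collar on the upper lug, handed in at about 28 s with the bottles and tin untouched. One slip on the way: a gripper finger hit the fixed pin holder with a measured wrist force of about 118 N (limit 120 N), and a higher peak between readings can't be ruled out.

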